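# Hang the stray spice spatula back on the rack

## Task

Take the spice spatula that leans in the steel pan by the ball on its end, hold it up and loosen your grip so that it swings to hang straight down, then clamp it firmly again. Carry it hanging to the rack and, reaching in under the shelf, slip its shaft into the one slot that is free and lower the collar onto the bar behind the lip before you let go. Leave the two tools already hanging, and the jar, tin and bowl, where they are.

Things in the scene. Friction and masses are not known exactly. Their poses are not given: they have to be found in the camera images.
- spatula: Spice spatula, 220 mm long, 0.14 to 0.25 kg: wooden ball (30 mm diameter) at one end, round steel shaft 8 mm thick, collar disc (28 mm diameter, 6 mm thick), and a flat blade 50 mm wide, 80 long, 4 thick. z runs along the shaft from blade to ball, y across the blade's width. Origin on the shaft's axis, 75 mm from the ball's centre; there the shaft rests on the pan's rim at the start.
- spatula_ball (a point): Centre of the ball. Pinch only the ball, across the shaft: pressed with 60 N or more a finger it keeps its angle; with some 3 to 8 N a finger the spatula turns about the pinch line and hangs down; under 2 N it falls. At the start the shaft leans about 23 degrees above level, blade in the pan, the ball out beyond the rim, its centre some 89 mm above the table.
- spatula_collar (a point): Centre of the collar's underside (the face towards the blade), 48 mm from the ball's centre; this face rests on the rack's bar.
- spatula_tip (a point): Middle of the blade's end, 205 mm from the ball's centre. The centre of mass is about 130 mm from the ball's centre.
- pan: Open steel pan, 200 x 160 mm, 55 mm high, walls 4 mm, fixed. Origin at the centre of its underside; the spatula leans over the middle part of the wall on its -x side.
- rack: Fixed hanging rack. Origin on the table below the middle slot's seat; x points into the slots, y along the rack. A slotted bar 6 mm thick, top face 190 mm high, spans x -30 to +55 mm, y -150 to +150. Three slots, 14 mm wide, 85 mm apart, open to -x, end at x = +9. A lip on the bar's front edge (x -30 to -27), open at the slots, stands 5 mm above the top face. Posts at x 55, y +-155.
- slot1 (a point): Seat of the slot at the rack's +y end: the point on the level of the bar's top face where the axis of a hanging shaft belongs.
- slot2 (a point): The same for the middle slot. Over all three seats is a wooden shelf, underside 335 mm above the table, x 0 to +80 mm and y -175 to +175 in the rack's frame, with jars on it up to 430 mm high. A hung tool's ball (centre 238 mm high) is right under the shelf's front edge, so the gripper must lean back 25 to 40 degrees towards the rack's -x.
- slot3 (a point): The same for the slot at the rack's -y end.
- scoop: Scoop with the same ball, shaft and collar as the spatula and a round cup 48 mm wide; loose, hanging by its collar in one of the slots. z runs up the shaft; origin 75 mm below the ball's centre.
- turner: Turner with the same ball, shaft and collar, and a blade 30 mm wide; loose, hanging by its collar in another slot. Axes and origin as for the spatula.
- scoop_ball (a point): Centre of the scoop's ball.
- turner_ball (a point): Centre of the turner's ball.
- dish: Flat steel dish, 64 mm across, 8 mm high, fixed on the table below the free slot. Origin at the centre of its underside.
- jar: Amber glass jar, 56 mm diameter, 100 mm high, standing loose near the pan; origin at the centre of its underside. Not to be disturbed.
- tin: Metal tin, 60 mm diameter, 85 mm high, standing loose near the pan; origin at the centre of its underside. Not to be disturbed.
- bowl: Steel bowl, 90 mm diameter, 45 mm high, standing loose between pan and rack; origin at the centre of its underside. Not to be disturbed.
- scoop_collar (a point): Centre of the underside of the scoop's collar, 48 mm below its ball's centre.
- turner_collar (a point): Centre of the underside of the turner's collar, 48 mm below its ball's centre.
Mind the look-alikes: they are no part of the job. Leave any red look-alike of the spatula alone.

How it is judged:
By the outcome, as a careful person would: the job done as asked, in the order asked, and still so for the second after the job is handed in, with the robot touching nothing.
It also fails if it takes over 70 s, if anything falls off the work surface, if the arm or the gripper's body presses on something with over 40 N, if the wrist force passes 120 N, or if a joint passes its speed limit or range.

## Robot

A 7-joint arm with a two-finger parallel gripper is mounted at the origin on the work surface. World frame = base frame: x ahead of the robot, y to its left, z up, the work surface at z = 0. Lengths are in mm, angles in rad, forces in N, time in s.
With the tool pointing down it reaches from about 425 to 925 mm from the base axis. Payload 6.8 kg.
Tool frame: the origin (TCP) lies at the very end of the fingers, on their centre line; the grasp point (between the pads) lies 19 mm behind it; y points along the fingers, z is the direction in which the jaws open and shut, and the axes are right-handed (so a half turn about y gives the same grasp; the last joint's range is limited). The gripper opens to 85 mm and grips with 20 to 120 N. Pads are 22 mm wide; open, the fingers measure 114 mm over their backs; the gripper's body (76 mm by 85 mm) begins 54 mm behind the grasp point. The pads swing forward as they close: fully open they stand 13 mm farther back than shut.
Start: joints at [-1.368, 0.477, 0.022, 1.555, -0.011, 1.109, -0.083], TCP at [206.425, 642.679, 231.308] pointing down, gripper open.
Joint ranges: [-2.96, 2.96], [-0.34, 2.1], [-1.41, 1.46], [0.24, 2.44], [-1.37, 4.51], [0.17, 1.92], [-2.96, 2.96]. Speed limits (rad/s): [2.39, 2.39, 3.14, 3.14, 3.14, 3.14, 3.14].

## Interface

Orientations are given as a 3x3 rotation matrix whose columns are the frame's x, y, z axes.
In Python, from bench import env, optics gives the robot as it stands.
- The arm moves only by the tool servo_tool, never from a script. Its argument "targets" is one flat list of numbers, 7 for each row, row after row: the shift along the tool's x, y, z in m, then the turn, a rotation vector about the tool's x, y, z in rad, then the gripper command: -1 is shut, 1 is fully open, values between are in proportion. A call has 1 to 20 rows; each row shifts and turns the pose as measured when the row begins, along the tool's axes as they then stand; what a row does not reach is not made up. A row lasts 1/12 s, in which the tool goes at most 41.7 mm and 7.16 degrees, less where a joint would pass 70% of its speed; a pose out of reach is approached as far as the arm can. A call with a gripper value outside its range is refused whole. The fingers move at their own pace and stop on an object; the grip force is fixed at half the most. Time passes only in rows, so rows that do not move let the fingers close. It gives the time, the measured TCP pose, the force and the opening at its end, in the units of the state.
- env.state(): the state, without advancing time (a new reading comes with each control period).
- optics.snapshot(name): name is "scene" or "top" or "wrist"; returns a dict with "color" (420x560x3 uint8, red, green, blue), "z_map" (420x560 float32, mm along the optical axis (not along the pixel's ray), 0 where there is no reading), "fx", "fy", "cx", "cy" (pixels), "origin" and "rotation" of the camera in the world; the wrist camera has in their place "hand_eye" (4x4, takes a point from camera to tool coordinates, whose origin is the TCP and whose axes are the tool frame's). Camera axes: x right, y down, z forward; pixel columns grow to the right and rows downward; lengths in mm; the calibration is good to about 2 mm. A picture is of the moment at which its call begins: read the wrist's pose just before it.
- env.finish_job(): hands the job in, once; it reports no verdict.
The state is a dict: "time_s": time; "joint_positions": joint angles; "joint_vel": joint speeds; "effort": joint torques, N m; "position": TCP position; "eef_rot": TCP orientation; "contact_force": force on the tool from outside, world axes, zero at the start; "torque": the same for the moment, N m; "width": finger opening in mm.
Only numpy, scipy, OpenCV 4.12 (cv2) and the standard library are available. Lean on these libraries where they do the work, as an engineer would, in place of code of your own. Each camera call takes 0.05 s, during which the arm holds its last target.

## Working session

There is one attempt and no reset: what is moved stays moved. The work goes in short steps, Python scripts to look and compute and a tool call to move; the robot and the scene stay as the last step left them, time stands still between calls to the robot, and variables do not carry over. Pictures are saved under pics/ and viewed, and the job is handed in when it is done.

Besides the shell and the picture viewer there is one more tool, called after "Call:" as name(argument=value, ...) on one line, values as JSON. servo_tool: Moves the arm, as the interface text tells. Its arguments: {"type":"object","properties":{"targets":{"type":"array","items":{"type":"number"}}},"required":["targets"]}

```bash
mkdir -p pics; ls; python3 - <<'E'
from bench import env, optics
import cv2,numpy as np
s=env.state()
for k in s: print(k,s[k])
for n in ["scene","top","wrist"]:
    d=optics.snapshot(n)
    cv2.imwrite(f"pics/{n}0.png",d["color"][:,:,::-1])
    np.savez(f"{n}0.npz",**d)
    print(n,d["fx"],d["fy"],d["cx"],d["cy"],d.get("origin"),d.get("rotation"),d.get("hand_eye"))
E
```

```text
pics
time_s 0.0
joint_positions [-1.3681227   0.47779958  0.02234915  1.55644252 -0.01148677  1.10928571
 -0.08310079]
joint_vel [-0.00102516  0.00046885 -0.00039053 -0.00021966 -0.0005405   0.00112547
  0.00072544]
effort [-5.16722284e-04 -5.96446073e+01  1.60778783e+00 -2.81201559e+01
  1.25035390e-02  9.11889510e-03  1.34228975e-07]
position [206.25632104 642.10341549 230.33001798]
eef_rot [[ 9.52102952e-01 -4.07466811e-04  3.05777376e-01]
 [-3.05777610e-01 -1.76024959e-03  9.52101336e-01]
 [ 1.50294806e-04 -9.99998368e-01 -1.80053306e-03]]
contact_force [-0.00124646 -0.29136928 -0.66311357]
torque [-0.00720702 -0.00342626  0.04699944]
width 85.34006114249803
scene 458.3594603525772 458.3594603525772 275.83896909590663 214.8778566256895 [1434.27442205  142.78733733  963.4785572 ] [[-0.21702365  0.61203584 -0.76046884]
 [ 0.97605053  0.1480534  -0.15939122]
 [ 0.01503686 -0.77684768 -0.629509  ]] None
top 444.50168155908386 444.50168155908386 278.9716583426174 214.30424077869526 [ 251.88984989  -85.04991187 1507.67162416] [[-0.01665952 -0.987873    0.15436772]
 [-0.99984724  0.01727585  0.0026519 ]
 [-0.00528657 -0.15429996 -0.98800991]] None
wrist 354.79579172148783 354.79579172148783 277.8933107017343 204.14055913816884 None None [[-8.96167833e-05  9.55457881e-01  2.95127480e-01 -7.58441373e+01]
 [ 2.55878251e-04 -2.95127449e-01  9.55457860e-01 -1.42871970e+02]
 [ 9.99999963e-01  1.61141763e-04 -2.18032519e-04  1.30052499e-02]
 [ 0.00000000e+00  0.00000000e+00  0.00000000e+00  1.00000000e+00]]
```

View pics/scene0.png

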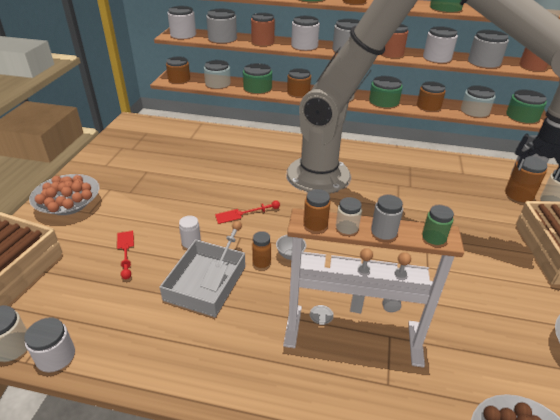

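View pics/top0.png

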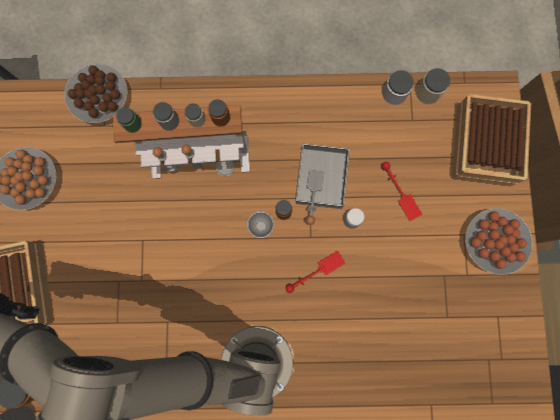

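View pics/wrist0.png

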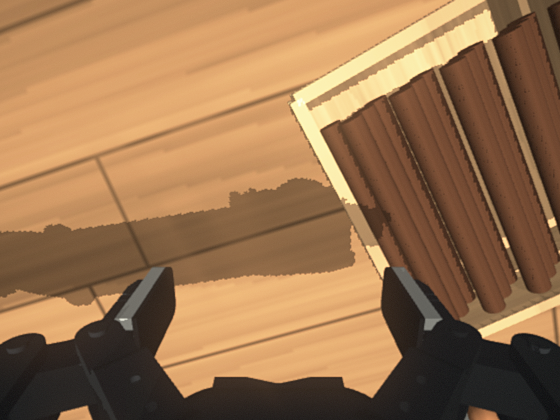

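The top view shows candidates for the spatula: the grey one in the pan with a wooden ball (310,220), a red one at (315,272), and a red one at (402,190). The balls at (157,152) and (187,150) belong to the hanging tools. I choose the grey one and check it in a close crop.

```bash
cat > h.py <<'E'
import numpy as np,cv2
def load(n): return dict(np.load(n))
def pts(d,T=None):
    z=d["z_map"]; v,u=np.mgrid[:z.shape[0],:z.shape[1]]
    P=np.stack([(u-d["cx"])/d["fx"]*z,(v-d["cy"])/d["fy"]*z,z],-1)
    if T is None: W=P@d["rotation"].T+d["origin"]
    else: W=P@T[:3,:3].T+T[:3,3]
    W[z<=0]=np.nan
    return W
def wristT(d,s):
    T=np.eye(4);T[:3,:3]=s["eef_rot"];T[:3,3]=s["position"]
    return T@d["hand_eye"]
def ball(P,r=15):
    from scipy.optimize import least_squares
    P=P[np.isfinite(P).all(1)]
    c0=P.mean(0)+[0,0,-8]
    f=least_squares(lambda c:np.linalg.norm(P-c,axis=1)-r,c0,loss='soft_l1')
    return f.x,np.sqrt(np.mean(f.fun**2)),len(P)
E
python3 - <<'E'
from h import *
a=load("scene0.npz");b=load("top0.npz")
cv2.imwrite("pics/c1.png",cv2.resize(a["color"][180:380,150:470,::-1],None,fx=2.5,fy=2.5,interpolation=2))
cv2.imwrite("pics/c2.png",cv2.resize(b["color"][90:250,110:390,::-1],None,fx=2.8,fy=2.8,interpolation=2))
E
```

```text
(no output)
```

View pics/c1.png

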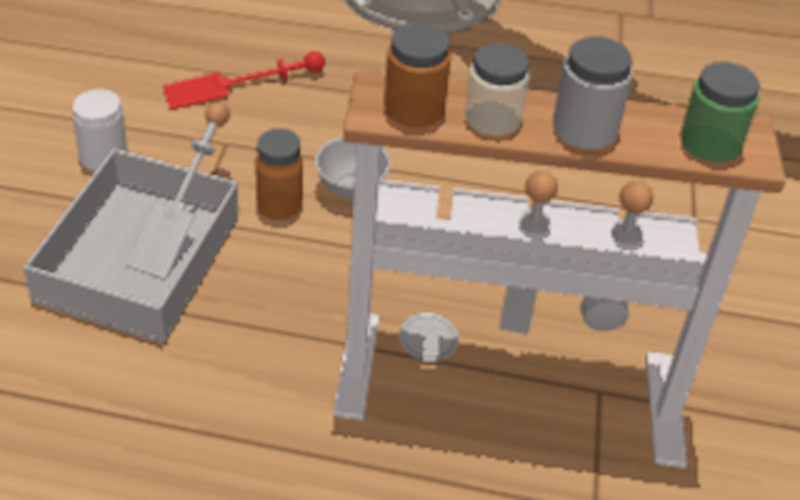

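View pics/c2.png

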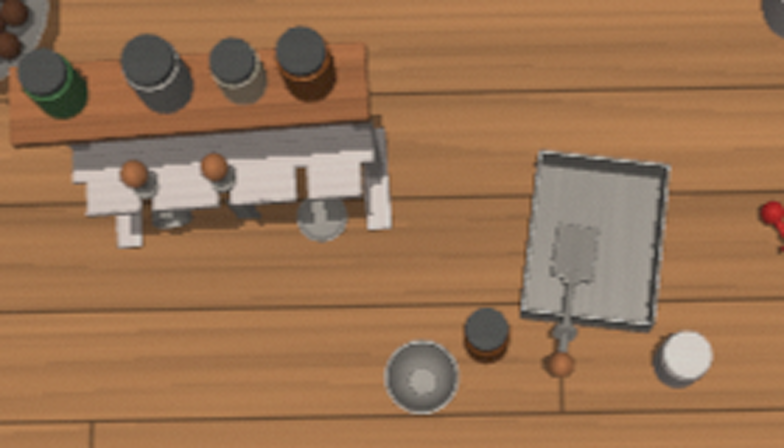

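The crops show the grey spatula with its wooden ball at top (310,220). The free slot is at top (218,152), with the dish under it at (225,168). Scoop and turner hang in the other two slots. Next I measure.

```bash
python3 - <<'E'
from h import *
np.set_printoptions(precision=1,suppress=True)
for n in ["top0","scene0"]:
    d=load(n+".npz");W=pts(d);hsv=cv2.cvtColor(d["color"],cv2.COLOR_RGB2HSV)
    print(n)
    C={"top0":dict(sp=(310,220),b1=(158,152),b2=(187,150)),"scene0":dict(sp=(236.5,225.5),b1=(366,255),b2=(404,259))}[n]
    for k,(u,v) in C.items():
        vv,uu=np.mgrid[:420,:560]
        m=(np.hypot(uu-u,vv-v)<6)
        zc=50 if k=='sp' else 205
        col=d["color"].astype(int)
        m&=(col[...,0]-col[...,2]>50)&(W[...,2]>zc)&(W[...,2]<zc+70)
        print(k,*ball(W[m]))
    # rack bar top
    m=(np.abs(W[...,2]-190)<4)&(W[...,0]>500)
    vv,uu=np.nonzero(m)
    print("bar n",m.sum(), np.median(W[m],0))
    np.save(n+"_bar.npy",W[m])
    pr=cv2.minAreaRect(W[m][:,:2].astype(np.float32));print(pr)
    m=(np.abs(W[...,2]-360)<40)&(W[...,0]>500)&(d["color"][...,0].astype(int)-d["color"][...,2]>40)
    print("shelf",np.percentile(W[m],[1,50,99],axis=0), cv2.minAreaRect(W[m][:,:2].astype(np.float32)))
    for k,(u,v) in ({"jar":(284,208),"bowl":(260,225),"tin":(355,217),"dish":(226,166)} if n=="top0" else {"jar":(262,240),"tin":(189,222),"bowl":(289,245)}).items():
        print(k,W[v,u])
E
```

```text
top0
sp [ 453.6 -179.7   89.6] 2.2337531844448195 65
b1 [643.4 275.1 239.1] 2.316040132584111 62
b2 [649.6 191.9 239. ] 1.6793154325272583 67
bar n 1895 [666.  178.5 190.5]
((661.2601928710938, 192.71505737304688), (84.41857147216797, 331.4371032714844), 3.449617624282837)
shelf [[642.6  20.  345.4]
 [674.4 183.2 351.7]
 [732.6 365.1 394.3]] ((689.6519775390625, 193.2346954345703), (81.820556640625, 349.5809326171875), 3.244473457336426)
jar [492.3 -97.8  98.4]
bowl [450.8 -15.8   5.6]
tin [ 460.2 -325.8   91.1]
dish [659.5 100.3   7.5]
scene0
sp [ 452.4 -181.8   89.8] 1.7359847373082642 75
b1 [648.3 189.7 238.7] 1.4367595222025717 106
b2 [642.1 274.3 239. ] 1.531062378641569 106
bar n 3329 [669.  197.2 190.6]
((666.8523559570312, 190.62689208984375), (100.92387390136719, 327.6592102050781), 3.2835679054260254)
shelf [[649.5  21.1 337.3]
 [718.4 176.5 351.2]
 [738.5 363.5 396.9]] ((690.2626342773438, 191.97018432617188), (84.8576889038086, 349.56011962890625), 3.205484628677368)
jar [509.9 -89.2 100.4]
tin [ 469.9 -321.9   87.9]
bowl [422.6 -26.6  16.4]
```

```bash
python3 - <<'E'
from h import *
np.set_printoptions(precision=2,suppress=True)
for n,win in [("top0",(295,335,165,222)),("scene0",(195,245,215,295))]:
    d=load(n+".npz");W=pts(d);u0,u1,v0,v1=win
    S=W[v0:v1,u0:u1];C=d["color"][v0:v1,u0:u1].astype(int)
    b=np.array([453,-181,89.7])
    # shaft region: x between 460 and 530, z above 50 near ball line y
    L=S[np.isfinite(S).all(-1)]
    L=L[(L[:,0]>470)&(L[:,0]<535)&(np.abs(L[:,1]-b[1])<14)]
    for x in range(470,535,8):
        q=L[(L[:,0]>=x)&(L[:,0]<x+8)]
        pred=89.7-(x+4-453)*np.tan(np.radians(23))
        q=q[np.abs(q[:,2]-pred)<12]
        if len(q):print(n,x+4,np.median(q[:,1]),np.median(q[:,2]),pred,len(q))
    # pan walls top z~55
    m=np.isfinite(W).all(-1)&(np.abs(W[...,2]-54)<4)&(W[...,0]>460)&(W[...,0]<720)&(W[...,1]<-90)&(W[...,1]>-300)
    print(cv2.minAreaRect(W[m][:,:2].astype(np.float32)))
    # slots in bar: lip / bar gaps in y
    m=np.isfinite(W).all(-1)&(np.abs(W[...,2]-191)<6)&(W[...,0]>600)
    Q=W[m][:,:2]; th=np.radians(3.4); R=np.array([[np.cos(th),np.sin(th)],[-np.sin(th),np.cos(th)]])
    q=(Q-[650.1,190.2])@R.T
    for xr in [(-30,-20),(-20,-10),(-10,0),(0,8)]:
        s=np.sort(q[(q[:,0]>xr[0])&(q[:,0]<xr[1])][:,1]);g=np.diff(s);i=np.nonzero(g>6)[0]
        print(xr,[(s[j].round(1),s[j+1].round(1)) for j in i], s[[0,-1]])
E
```

```text
top0 474 -183.30711900859708 86.0590545849883 80.7860288595983 8
top0 482 -182.28842059883402 79.31849760169621 77.39023032992147 7
top0 490 -185.7881960098009 72.22455754395196 73.99443180024463 14
top0 498 -179.62260494239342 78.04609540092963 70.59863327056779 12
top0 506 -188.73545933358696 66.47845178909938 67.20283474089095 4
top0 514 -190.6470528566609 66.47896690728362 63.80703621121411 5
top0 522 -180.03426201711017 55.63489824493786 60.41123768153727 16
top0 530 -191.31402433128926 61.44531915772063 57.015439151860434 7
top0 538 -194.98899771453694 59.162066476302925 53.619640622183596 1
((588.5269165039062, -217.7698974609375), (174.03814697265625, 250.44076538085938), 82.08483123779297)
(-30, -20) [(np.float64(-93.0), np.float64(-76.6)), (np.float64(-6.5), np.float64(8.6)), (np.float64(78.6), np.float64(93.3))] [-148.31  149.96]
(-20, -10) [(np.float64(-93.0), np.float64(-75.9)), (np.float64(-1.3), np.float64(8.5)), (np.float64(80.7), np.float64(89.7))] [-148.85  149.29]
(-10, 0) [(np.float64(-90.5), np.float64(-76.2))] [-146.4   148.71]
(0, 8) [(np.float64(-91.5), np.flo
[... 557 characters left out ...]
07620754 60.41123768153727 24
scene0 530 -193.1373279175832 58.475753296807966 57.015439151860434 6
((604.33740234375, -223.66973876953125), (215.45504760742188, 233.76211547851562), 75.62521362304688)
(-30, -20) [(np.float64(-93.3), np.float64(-77.8)), (np.float64(-7.7), np.float64(8.7)), (np.float64(76.8), np.float64(95.2))] [-150.25  148.98]
(-20, -10) [(np.float64(-93.1), np.float64(-78.4)), (np.float64(-5.7), np.float64(8.4)), (np.float64(80.0), np.float64(93.6))] [-148.83  149.92]
(-10, 0) [(np.float64(-92.6), np.float64(-78.2)), (np.float64(-3.1), np.float64(5.8)), (np.float64(77.2), np.float64(89.0))] [-147.78  148.82]
(0, 8) [(np.float64(-91.2), np.float64(-77.6))] [-146.54  148.74]
```

Call:
servo_tool(targets=[0.035, -0.003, -0.018, 0, 0, 0, 0.2, 0.035, -0.003, -0.018, 0, 0, 0, 0.2, 0.035, -0.003, -0.018, 0, 0, 0, 0.2, 0.035, -0.003, -0.018, 0, 0, 0, 0.2, 0.035, -0.003, -0.018, 0, 0, 0, 0.2, 0.035, -0.003, -0.018, 0, 0, 0, 0.2])

```text
time_s: 0.65
position: [367.1, 477.6, 244.3]
eef_rot: [[0.959, -0.009, 0.285], [-0.285, -0.002, 0.959], [-0.008, -1.0, -0.005]]
contact_force: [0.6, 0.9, -0.5]
width: 51.2
```

Call:
servo_tool(targets=[0.022, 0, -0.033, 0, 0, 0, 0.2, 0.022, 0, -0.033, 0, 0, 0, 0.2, 0.022, 0, -0.033, 0, 0, 0, 0.2, 0.022, 0, -0.033, 0, 0, 0, 0.2, 0.022, 0, -0.033, 0, 0, 0, 0.2, 0.022, 0, -0.033, 0, 0, 0, 0.2, 0.022, 0, -0.033, 0, 0, 0, 0.2, 0.022, 0, -0.033, 0, 0, 0, 0.2, 0.022, 0, -0.033, 0, 0, 0, 0.2, 0.022, 0, -0.033, 0, 0, 0, 0.2, 0.022, 0, -0.033, 0, 0, 0, 0.2])

```text
time_s: 1.57
position: [500.3, 39.6, 243.7]
eef_rot: [[0.958, -0.006, 0.287], [-0.287, -0.0, 0.958], [-0.006, -1.0, -0.002]]
contact_force: [0.0, 0.6, -0.2]
width: 51.1
```

```bash
python3 -c "
from bench import env
s=env.state();print(s['joint_positions'],s['position'],s['time_s'])"
```

```text
[-0.49393966  0.18084055  0.33298751  1.9612509  -0.07033887  1.01665562
  1.15080021] [500.30506113  39.55319778 243.68774177] 1.5667
```

Call:
servo_tool(targets=[0.002, 0.004, -0.033, 0, -0.022, 0, 0.2, 0.002, 0.004, -0.033, 0, -0.022, 0, 0.2, 0.002, 0.004, -0.033, 0, -0.022, 0, 0.2, 0.001, 0.004, -0.033, 0, -0.022, 0, 0.2, 0, 0.004, -0.033, 0, -0.022, 0, 0.2, 0, 0.004, -0.03, 0, -0.022, 0, 0.2, 0, 0.002, -0.012, 0, -0.02, 0, 0.2, 0, 0, 0, 0, 0, 0, 0.2])

```text
time_s: 2.23
position: [455.6, -183.5, 217.6]
eef_rot: [[0.989, -0.003, 0.146], [-0.146, -0.003, 0.989], [-0.003, -1.0, -0.004]]
contact_force: [0.3, -0.2, -0.3]
width: 51.5
```

```bash
cat >> h.py <<'E'
def wshot(name):
    from bench import env,optics
    s=env.state();d=optics.snapshot("wrist");d=dict(d)
    cv2.imwrite(f"pics/{name}.png",d["color"][:,:,::-1])
    return s,d,pts(d,wristT(d,s))
def shot(cam,name):
    from bench import optics
    d=dict(optics.snapshot(cam));cv2.imwrite(f"pics/{name}.png",d["color"][:,:,::-1]);return d,pts(d)
E
python3 - <<'E'
from h import *
s,d,W=wshot("w1")
np.savez("w1.npz",W=W,color=d["color"])
print(s["position"],s["eef_rot"],s["joint_positions"])
E
```

```text
[ 455.64176246 -183.49114989  217.58497488] [[ 0.98921171 -0.00310013  0.14646015]
 [-0.14646966 -0.00309871  0.98921031]
 [-0.00261284 -0.99999039 -0.00351935]] [-0.15433396  0.19611541  0.46799421  2.02358817 -0.10370156  0.9471072
  1.79059786]
```

View pics/w1.png

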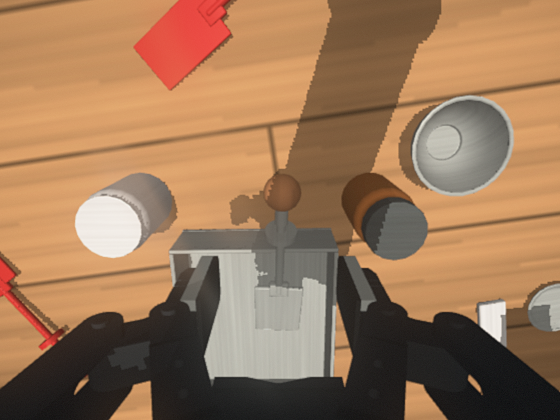

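The wrist view shows the spatula's ball at (284,192), with its shaft running down the image midline. The jar at (395,225) and tin at (110,225) lie clear on either side.

```bash
python3 - <<'E'
from h import *
np.set_printoptions(precision=1,suppress=True)
f=np.load("w1.npz");W=f["W"];vv,uu=np.mgrid[:420,:560]
m=(np.hypot(uu-283,vv-191)<14)
b,r,n=ball(W[m]);print(b,r,n)
# collar/shaft pts
for v in (215,235,250,262): print(v,W[v,281], W[v,276:287,2])
from bench import env
s=env.state();R=np.array(s["eef_rot"]);t=b-[0,0,0];print("ball in tool",R.T@(b-s["position"]))
print("jar",W[225,400],"tin",W[225,110])
E
```

```text
[ 454.1 -180.6   89.2] 0.5627575715276096 608
215 [ 473.3 -184.    87. ] [85.  86.1 85.2 85.8 85.7 87.  86.6 85.9 85.6 84.7 84.7]
235 [ 494.3 -187.    77.7] [78.5 77.8 78.8 78.6 77.8 77.7 78.1 76.8 77.3 78.1 77.7]
250 [ 512.5 -189.6   67.9] [65.6 66.1 67.6 67.5 67.  67.9 65.8 65.5 54.2 56.9 54.5]
262 [ 528.4 -191.9   59.6] [58.7 61.1 60.3 60.8 60.3 59.6 59.6 56.5  3.9  3.6  5.2]
ball in tool [ -1.7 128.5   1.9]
jar [490.4 -92.7 100.4] tin [ 461.9 -325.4   85.4]
```

Call:
servo_tool(targets=[-0.001, 0.025, 0.001, 0, 0, 0, 0.2, -0.001, 0.025, 0.001, 0, 0, 0, 0.2, 0, 0.025, 0, 0, 0, 0, 0.2, 0, 0.025, 0, 0, 0, 0, 0.2, 0, 0.025, 0, 0, 0, 0, 0.2, 0, 0.015, 0, 0, 0, 0, 0.2, 0, 0, 0, 0, 0, 0, 0.2])

```text
time_s: 2.87
position: [461.3, -169.0, 74.6]
eef_rot: [[0.99, 0.006, 0.139], [-0.139, 0.002, 0.99], [0.005, -1.0, 0.003]]
contact_force: [0.0, 0.2, 0.3]
width: 51.4
```

```bash
cat > bt.py <<'E'
from bench import env
import numpy as np,sys
np.set_printoptions(precision=3,suppress=True)
s=env.state();R=np.array(s["eef_rot"]);p=np.array([float(a) for a in sys.argv[1:4]])
print("t",s["time_s"],"in tool",R.T@(p-s["position"]),"F",s["contact_force"],"T",s["torque"],"w",s["width"]);print(s["joint_positions"])
E
python3 bt.py 454.1 -180.6 89.2
```

```text
t 2.8667 in tool [ -5.398 -14.671 -12.409] F [0.014 0.178 0.299] T [-0.054  0.025 -0.046] w 51.44287239501234
[-0.08   0.422  0.376  2.141 -0.269  0.617  1.917]
```

Call:
servo_tool(targets=[-0.002, 0.002, -0.006, 0, 0, 0, 0.2, -0.002, 0.002, -0.005, 0, 0, 0, 0.2, 0, 0, 0, 0, 0, 0, 0.2])

```text
time_s: 3.12
position: [456.9, -176.8, 71.2]
eef_rot: [[0.991, 0.006, 0.135], [-0.135, 0.003, 0.991], [0.005, -1.0, 0.004]]
contact_force: [0.4, 0.0, -0.0]
width: 51.1
```

```bash
python3 bt.py 454.1 -180.6 89.2; python3 - <<'E'
from h import *
np.set_printoptions(precision=1,suppress=True)
s,d,W=wshot("w2")
np.savez("w2.npz",W=W,color=d["color"])
d,W=shot("scene","s2");np.savez("s2.npz",W=W)
cv2.imwrite("pics/s2c.png",cv2.resize(d["color"][170:330,150:350,::-1],None,fx=4,fy=3.7,interpolation=2))
E
```

```text
t 3.1167 in tool [ -2.202 -18.076  -4.062] F [ 0.381  0.016 -0.015] T [-0.043  0.     0.001] w 51.09931072343841
[-0.058  0.427  0.371  2.145 -0.275  0.609  1.945]
```

View pics/w2.png

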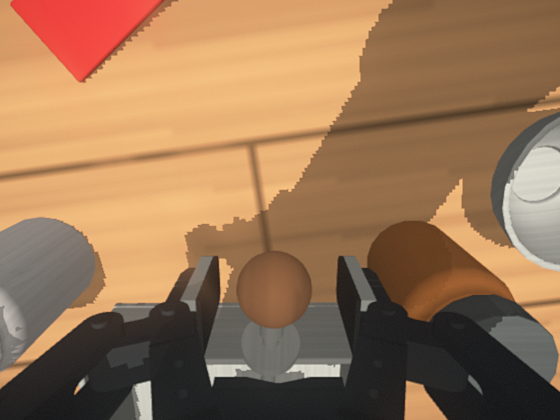

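View pics/s2c.png

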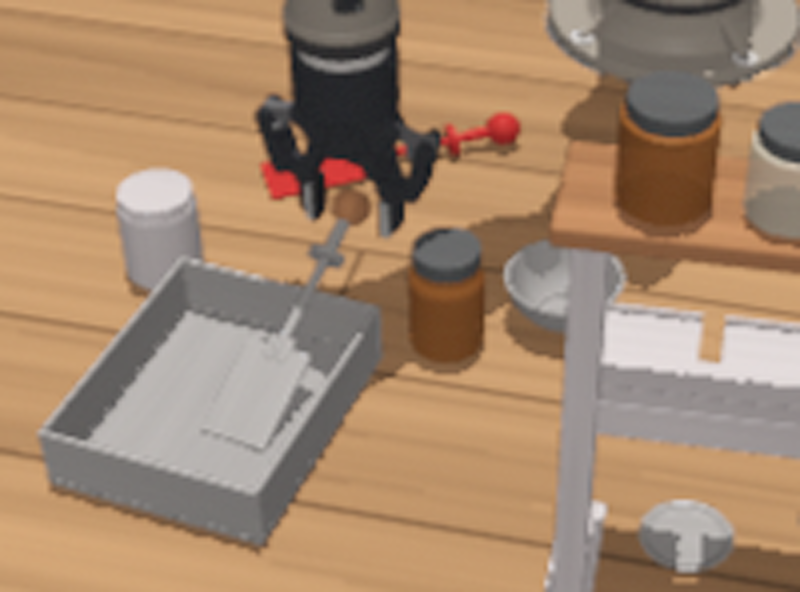

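The wrist view shows the ball at (274,289), between the pads and about 4 mm left of centre. The spatula still lies as before, so I centre and close.

Call:
servo_tool(targets=[-0.002, 0.002, -0.003, 0, 0, 0, 0.2, -0.001, 0.001, -0.001, 0, 0, 0, 0.2, 0, 0, 0, 0, 0, 0, 0.2])

```text
time_s: 3.47
position: [455.4, -180.6, 70.3]
eef_rot: [[0.991, 0.011, 0.135], [-0.135, 0.003, 0.991], [0.011, -1.0, 0.005]]
contact_force: [-0.2, 0.7, -0.1]
width: 50.9
```

```bash
python3 bt.py 454.1 -180.6 89.2
```

```text
t 3.4667 in tool [ -1.061 -18.949  -0.05 ] F [-0.22   0.72  -0.051] T [-0.015  0.031  0.021] w 50.85674798670418
[-0.047  0.426  0.369  2.149 -0.278  0.6    1.957]
```

Call:
servo_tool(targets=[-0.001, 0.002, 0, 0, 0, 0, -1, 0, 0, 0, 0, 0, 0, -1, 0, 0, 0, 0, 0, 0, -1, 0, 0, 0, 0, 0, 0, -1, 0, 0, 0, 0, 0, 0, -1, 0, 0, 0, 0, 0, 0, -1])

```text
time_s: 3.97
position: [454.7, -180.7, 68.6]
eef_rot: [[0.991, 0.012, 0.135], [-0.135, 0.003, 0.991], [0.012, -1.0, 0.005]]
contact_force: [0.1, -0.5, -0.5]
width: 26.8
```

```bash
python3 bt.py 454.1 -180.6 89.2
```

```text
t 3.9667 in tool [ -0.411 -20.605   0.125] F [ 0.1   -0.495 -0.462] T [-0.09   0.015 -0.042] w 26.848671839192374
[-0.045  0.428  0.367  2.152 -0.281  0.594  1.959]
```

Call:
servo_tool(targets=[0, -0.01, 0, 0, 0, 0, -1, 0, -0.015, 0, 0, 0, 0, -1, 0, -0.02, 0, 0, 0, 0, -1, 0, -0.02, 0, 0, 0, 0, -1, 0, -0.02, 0, 0, 0, 0, -1, 0, -0.02, 0, 0, 0, 0, -1, 0, -0.02, 0, 0, 0, 0, -1, 0, -0.02, 0, 0, 0, 0, -1, 0, 0, 0, 0, 0, 0, -1])

```text
time_s: 4.72
position: [446.1, -180.2, 220.4]
eef_rot: [[0.991, -0.004, 0.137], [-0.137, 0.006, 0.991], [-0.004, -1.0, 0.005]]
contact_force: [0.7, -0.6, -2.1]
width: 27.3
```

```bash
python3 bt.py 454.1 -180.6 89.2;  python3 - <<'E'
from h import *
s,d,W=wshot("w3");np.savez("w3.npz",W=W,color=d["color"])
d,W=shot("scene","s3");np.savez("s3.npz",W=W)
cv2.imwrite("pics/s3c.png",cv2.resize(d["color"][130:330,150:350,::-1],None,fx=3,fy=3,interpolation=2))
E
```

```text
t 4.7167 in tool [  8.546 131.119  -0.021] F [ 0.698 -0.619 -2.126] T [-0.049 -0.014  0.008] w 27.299465896929643
[-0.157  0.175  0.47   2.039 -0.102  0.953  1.8  ]
```

View pics/w3.png

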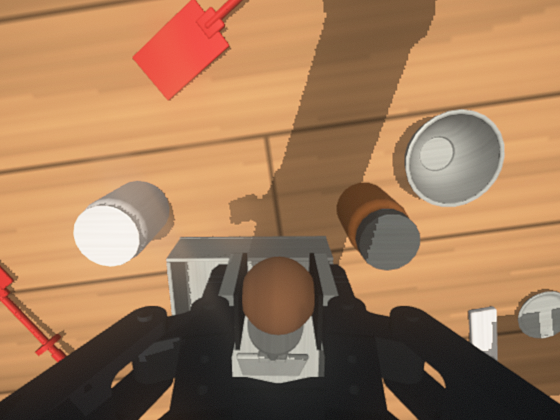

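View pics/s3c.png

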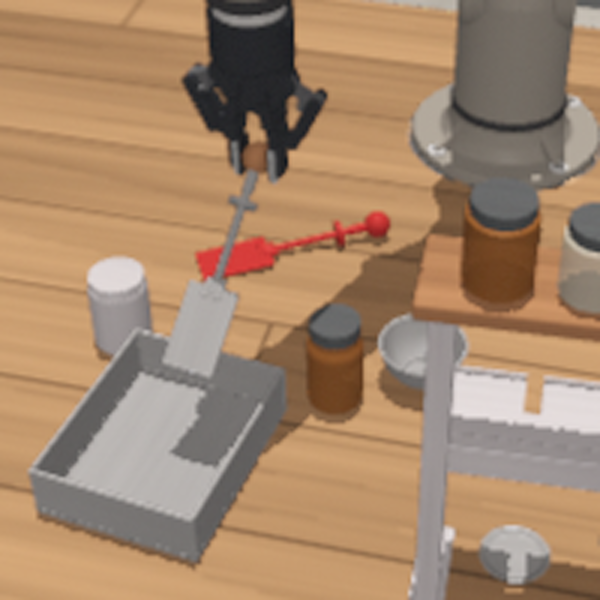

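```bash
cat > ang.py <<'E'
# isolate the held tool in scene cloud near gripper, in TOOL coords and world
from h import *
from bench import env
import sys
np.set_printoptions(precision=1,suppress=True)
def analyse(name):
    s=env.state();R=np.array(s["eef_rot"]);p=np.array(s["position"])
    d,W=shot("scene",name);C=d["color"].astype(int)
    g=R@[0,-20,0]+p
    fin=np.isfinite(W).all(-1)
    m=fin&(C[...,0]-C[...,2]>40)&(C[...,0]<230)&(np.linalg.norm(np.nan_to_num(W)-g,axis=-1)<28)
    b,r,n=ball(W[m]);print("ball world",b,"in tool",R.T@(b-p),"rms",r,n)
    # grey pts within plane perpendicular to tool z
    Q=(W-b)@R
    grey=(abs(C[...,0]-C[...,2])<28)&(C.min(-1)>60)
    rr=np.linalg.norm(Q,axis=-1)
    m=fin&grey&(abs(Q[...,2])<32)&(rr>30)&(rr<225)&(Q[...,1]>15)&(W[...,2]>float(sys.argv[2]) if len(sys.argv)>2 else True)
    P=W[m]-b
    bl=P[(rr[m]>120)]
    v=np.median(bl,0);u=v/np.linalg.norm(v)
    print("n",len(P),"far med",v,"maxr",rr[m].max() if len(P) else 0,"dir",u.round(3),"deg from down",np.degrees(np.arccos(-u[2])))
    return d,W,b
if __name__=="__main__":
    d,W,b=analyse(sys.argv[1])
    uv=(b-d["origin"])@d["rotation"];u=int(d["fx"]*uv[0]/uv[2]+d["cx"]);v=int(d["fy"]*uv[1]/uv[2]+d["cy"])
    u0=max(0,min(560-160,u-80));v0=max(0,v-50)
    cv2.imwrite(f"pics/{sys.argv[1]}c.png",cv2.resize(d["color"][v0:v0+150,u0:u0+160,::-1],None,fx=4,fy=4,interpolation=2))
E
python3 ang.py s4 65
```

```text
ball world [ 443.5 -180.5  237.3] in tool [ -1.1 -20.1  -1.2] rms 3.963493194928425 82
n 584 far med [ 121.7  -18.6 -109.4] maxr 205.5074570954432 dir [ 0.7 -0.1 -0.7] deg from down 48.39408150254084
```

Call:
servo_tool(targets=[0.012, -0.012, 0, 0, -0.015, 0, -1, 0.02, -0.018, 0.002, 0, -0.02, 0, -1, 0.02, -0.018, 0.002, 0, -0.02, 0, -1, 0.02, -0.018, 0.002, 0, -0.02, 0, -1, 0.02, -0.018, 0.002, 0, -0.02, 0, -1, 0.015, -0.015, 0.002, 0, -0.02, 0, -1, 0.008, -0.008, 0, 0, -0.02, 0, -1, 0, 0, 0, 0, 0, 0, -1])

```text
time_s: 5.53
position: [556.0, -176.5, 307.3]
eef_rot: [[0.999, -0.043, -0.004], [0.004, 0.013, 1.0], [-0.043, -0.999, 0.013]]
contact_force: [-0.1, -0.2, -2.2]
width: 27.1
```

Call:
servo_tool(targets=[0, 0, 0, 0, 0, -0.03, -1, 0, 0, 0, 0, 0, -0.06, -1, 0, 0, 0, 0, 0, -0.06, -1, 0, 0, 0, 0, 0, -0.06, -1, 0, 0, 0, 0, 0, -0.06, -1, 0, 0, 0, 0, 0, -0.06, -1, 0, 0, 0, 0, 0, -0.06, -1, 0, 0, 0, 0, 0, -0.06, -1, 0, 0, 0, 0, 0, -0.06, -1, 0, 0, 0, 0, 0, -0.06, -1, 0, 0, 0, 0, 0, -0.05, -1, 0, 0, 0, 0, 0, -0.03, -1, 0, 0, 0, 0, 0, 0, -1])

```text
time_s: 6.62
position: [530.7, -172.5, 271.0]
eef_rot: [[0.838, 0.545, 0.009], [-0.018, 0.012, 1.0], [0.545, -0.838, 0.02]]
contact_force: [-0.8, 0.4, -1.9]
width: 27.0
```

```bash
python3 bt.py 0 0 0; python3 ang.py s5 100
```

```text
t 6.6167 in tool [-595.725  -60.083  162.312] F [-0.819  0.43  -1.918] T [0.022 1.175 0.005] w 26.97525608628326
[-0.1   -0.001  0.412  2.216 -0.459  0.415  2.242]
ball world [ 518.1 -172.8  288. ] in tool [ -1.3 -21.    0. ] rms 3.5496225439504836 93
n 737 far med [161.7  -4.2 -43.2] maxr 206.59783501262683 dir [ 1.  -0.  -0.3] deg from down 75.03535828914842
```

Call:
servo_tool(targets=[0.011, -0.009, 0, 0.009, -0.014, 0, -1, 0.013, -0.011, 0, 0.009, -0.014, 0, -1, 0.013, -0.011, 0, 0.01, -0.015, 0, -1, 0.013, -0.011, 0, 0.01, -0.015, 0, -1, 0, 0, 0, 0, 0, 0, -1])

```text
time_s: 7.08
position: [545.9, -172.2, 327.4]
eef_rot: [[0.849, 0.525, -0.062], [0.04, 0.052, 0.998], [0.527, -0.85, 0.023]]
contact_force: [1.4, -0.1, -1.3]
width: 27.0
```

```bash
python3 bt.py 0 0 0
```

```text
t 7.0833 in tool [-629.082    0.633  197.942] F [ 1.389 -0.059 -1.329] T [-0.139  0.706 -0.044] w 27.00177030372411
[-0.097 -0.029  0.414  2.088 -0.37   0.596  2.202]
```

Call:
servo_tool(targets=[0, 0, 0, 0, 0, 0, -0.55, 0, 0, 0, 0, 0, 0, -0.55, 0, 0, 0, 0, 0, 0, -0.55])

```text
time_s: 7.33
position: [544.7, -171.9, 324.2]
eef_rot: [[0.852, 0.52, -0.06], [0.039, 0.052, 0.998], [0.522, -0.853, 0.024]]
contact_force: [-0.4, 0.0, -2.0]
width: 27.2
```

```bash
python3 bt.py 0 0 0; python3 ang.py s6 150
```

```text
t 7.3333 in tool [-626.587    1.963  196.757] F [-0.415  0.027 -1.986] T [-0.096  0.965  0.014] w 27.186372058321577
[-0.097 -0.026  0.413  2.091 -0.368  0.595  2.199]
ball world [ 531.  -173.5  339.6] in tool [ -3.7 -20.3  -0.4] rms 4.425846177798354 117
n 738 far med [ 102.4    5.8 -128.9] maxr 205.0150802572338 dir [ 0.6  0.  -0.8] deg from down 38.51437627711038
```

View pics/s6c.png

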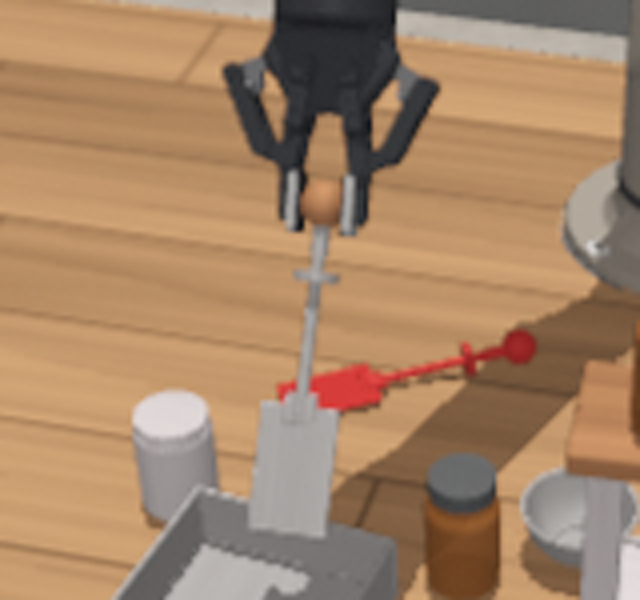

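It swings forward; the ball is still between the pads (322,200 in the crop).

Call:
servo_tool(targets=[0, 0, 0, 0, 0, 0, -0.55, 0, 0, 0, 0, 0, 0, -0.55, 0, 0, 0, 0, 0, 0, -0.55])

```text
time_s: 7.63
position: [543.1, -171.2, 321.4]
eef_rot: [[0.854, 0.516, -0.06], [0.039, 0.052, 0.998], [0.518, -0.855, 0.025]]
contact_force: [-0.7, -0.2, -2.0]
width: 27.1
```

```bash
python3 bt.py 0 0 0; python3 ang.py s7 125
```

```text
t 7.6333 in tool [-623.946    3.317  195.597] F [-0.741 -0.176 -1.96 ] T [-0.088  0.97   0.068] w 27.120635655654898
[-0.097 -0.024  0.413  2.095 -0.368  0.595  2.199]
ball world [ 529.6 -173.4  336.6] in tool [ -3.8 -20.1  -1. ] rms 4.186708859743412 115
n 732 far med [ 101.6    6.4 -129.4] maxr 205.70327119656238 dir [ 0.6  0.  -0.8] deg from down 38.197331056159584
```

Call:
servo_tool(targets=[0.001, -0.0005, 0, 0, 0, 0, -0.45, 0.001, -0.0005, 0, 0, 0, 0, -0.45, 0.001, -0.0005, 0, 0, 0, 0, -0.45])

```text
time_s: 7.93
position: [544.6, -171.1, 323.9]
eef_rot: [[0.855, 0.515, -0.06], [0.038, 0.052, 0.998], [0.517, -0.855, 0.025]]
contact_force: [0.3, 0.4, -2.7]
width: 27.1
```

```bash
python3 bt.py 0 0 0; python3 ang.py s8 115
```

```text
t 7.9333 in tool [-626.566    5.296  195.268] F [ 0.265  0.384 -2.715] T [-0.083  0.985 -0.018] w 27.149737274660637
[-0.098 -0.024  0.412  2.089 -0.363  0.601  2.192]
ball world [ 531.3 -172.9  338.7] in tool [ -3.7 -19.6  -0.6] rms 3.4339559140805105 112
n 728 far med [ 101.2    5.4 -129.7] maxr 205.1251957367341 dir [ 0.6  0.  -0.8] deg from down 37.988405906054325
```

Call:
servo_tool(targets=[0.0005, -0.0005, 0, 0, 0, 0, -0.4, 0.0005, -0.0005, 0, 0, 0, 0, -0.4])

```text
time_s: 8.15
position: [545.4, -171.1, 325.9]
eef_rot: [[0.854, 0.516, -0.06], [0.039, 0.052, 0.998], [0.518, -0.855, 0.025]]
contact_force: [0.2, 0.1, -1.5]
width: 27.2
```

```bash
python3 bt.py 0 0 0; python3 ang.py s9 115
```

```text
t 8.15 in tool [-628.242    6.052  195.465] F [ 0.211  0.119 -1.514] T [-0.101  0.906 -0.013] w 27.218506031274394
[-0.098 -0.025  0.412  2.085 -0.36   0.604  2.188]
ball world [ 531.9 -172.5  341.5] in tool [ -3.5 -20.4  -0.2] rms 4.109450897231564 116
n 730 far med [ 101.5    5.4 -129.7] maxr 206.13239103007797 dir [ 0.6  0.  -0.8] deg from down 38.09104806993764
```

Call:
servo_tool(targets=[0, 0, 0, 0, 0, 0, -0.37, 0, 0, 0, 0, 0, 0, -0.37])

```text
time_s: 8.37
position: [545.6, -171.2, 326.3]
eef_rot: [[0.854, 0.517, -0.06], [0.039, 0.052, 0.998], [0.519, -0.855, 0.025]]
contact_force: [0.2, -0.5, -2.6]
width: 27.1
```

```bash
python3 bt.py 0 0 0; python3 ang.py s10 115
```

```text
t 8.3667 in tool [-628.584    5.908  195.56 ] F [ 0.173 -0.457 -2.65 ] T [-0.101  0.944 -0.059] w 27.059896608300612
[-0.098 -0.026  0.412  2.085 -0.36   0.604  2.188]
ball world [ 531.8 -173.1  341.4] in tool [ -4.  -20.1  -0.7] rms 3.748197331951484 118
n 742 far med [ 101.7    5.6 -129.3] maxr 206.33955343168225 dir [ 0.6  0.  -0.8] deg from down 38.22578639513409
```

Call:
servo_tool(targets=[0, 0, 0, 0, 0, 0, -0.35, 0, 0, 0, 0, 0, 0, -0.35])

```text
time_s: 8.58
position: [545.6, -171.2, 326.4]
eef_rot: [[0.854, 0.517, -0.06], [0.039, 0.052, 0.998], [0.519, -0.854, 0.025]]
contact_force: [-0.5, -1.0, -2.0]
width: 27.8
```

```bash
python3 bt.py 0 0 0; python3 ang.py s11 115
```

```text
t 8.5833 in tool [-628.708    5.72   195.593] F [-0.469 -0.956 -2.046] T [-0.133  0.874  0.086] w 27.791080050415154
[-0.098 -0.026  0.412  2.085 -0.36   0.604  2.188]
ball world [ 531.6 -173.   341.6] in tool [ -4.1 -20.4  -0.5] rms 3.5846767469021343 114
n 709 far med [  88.7    5.2 -138.6] maxr 205.9782872101952 dir [ 0.5  0.  -0.8] deg from down 32.66847627500868
```

Call:
servo_tool(targets=[0, 0, 0, 0, 0, 0, -0.35, 0, 0, 0, 0, 0, 0, -0.35])

```text
time_s: 8.8
position: [545.5, -171.2, 326.2]
eef_rot: [[0.854, 0.517, -0.06], [0.039, 0.052, 0.998], [0.519, -0.855, 0.025]]
contact_force: [-1.0, -0.1, -2.9]
width: 28.1
```

```bash
python3 bt.py 0 0 0; python3 ang.py s12 115
```

```text
t 8.8 in tool [-628.467    5.916  195.535] F [-0.993 -0.116 -2.855] T [-0.059  0.974 -0.002] w 28.10991821411873
[-0.098 -0.026  0.412  2.085 -0.36   0.604  2.188]
ball world [ 531.5 -172.9  341.2] in tool [ -4.3 -20.1  -0.5] rms 3.732402207257809 115
n 643 far med [  59.9    4.4 -152.6] maxr 205.42752332112386 dir [ 0.4  0.  -0.9] deg from down 21.473236729144325
```

Call:
servo_tool(targets=[0, 0, 0, 0, 0, 0, -0.35, 0, 0, 0, 0, 0, 0, -0.35, 0, 0, 0, 0, 0, 0, -0.35])

```text
time_s: 9.1
position: [545.5, -171.3, 326.2]
eef_rot: [[0.854, 0.517, -0.06], [0.038, 0.052, 0.998], [0.519, -0.855, 0.025]]
contact_force: [0.6, -0.1, -2.4]
width: 28.2
```

```bash
python3 bt.py 0 0 0; python3 ang.py s13 115
```

```text
t 9.1 in tool [-628.52     5.791  195.531] F [ 0.569 -0.066 -2.397] T [-0.083  0.91  -0.007] w 28.155942900816754
[-0.098 -0.025  0.412  2.085 -0.36   0.604  2.188]
ball world [ 531.  -173.   340.8] in tool [ -4.9 -20.1  -0.5] rms 3.6497682896306585 114
n 644 far med [  61.4    4.1 -151.9] maxr 205.6841434981163 dir [ 0.4  0.  -0.9] deg from down 22.05764488092526
```

Call:
servo_tool(targets=[0, 0, 0, 0, 0, 0, -0.34, 0, 0, 0, 0, 0, 0, -0.34])

```text
time_s: 9.32
position: [545.6, -171.3, 326.2]
eef_rot: [[0.854, 0.517, -0.06], [0.038, 0.052, 0.998], [0.519, -0.855, 0.025]]
contact_force: [1.6, -0.3, -2.7]
width: 28.3
```

```bash
python3 bt.py 0 0 0; python3 ang.py s14 115
```

```text
t 9.3167 in tool [-628.586    5.761  195.53 ] F [ 1.605 -0.332 -2.686] T [-0.085  0.886 -0.02 ] w 28.323881544388794
[-0.098 -0.026  0.412  2.085 -0.36   0.604  2.188]
ball world [ 531.  -172.6  341. ] in tool [ -4.9 -20.2  -0.1] rms 3.455123798249946 112
n 635 far med [  54.9    3.4 -153.6] maxr 205.73059193103697 dir [ 0.3  0.  -0.9] deg from down 19.703734966333386
```

Call:
servo_tool(targets=[0, 0, 0, 0, 0, 0, -0.33, 0, 0, 0, 0, 0, 0, -0.33])

```text
time_s: 9.53
position: [545.7, -171.3, 326.4]
eef_rot: [[0.854, 0.517, -0.06], [0.038, 0.052, 0.998], [0.519, -0.854, 0.025]]
contact_force: [0.1, -0.3, -3.1]
width: 28.4
```

```bash
python3 bt.py 0 0 0; python3 ang.py s15 115
```

```text
t 9.5333 in tool [-628.754    5.583  195.561] F [ 0.096 -0.256 -3.053] T [-0.074  0.861 -0.012] w 28.366236422747715
[-0.098 -0.026  0.412  2.085 -0.36   0.604  2.188]
ball world [ 530.6 -172.8  340.8] in tool [ -5.5 -20.2  -0.3] rms 4.057770383770637 121
n 580 far med [  32.4    2.6 -160.4] maxr 204.94956696130444 dir [ 0.2  0.  -1. ] deg from down 11.44166717905672
```

Call:
servo_tool(targets=[0, 0, 0, 0, 0, 0, -0.33, 0, 0, 0, 0, 0, 0, -0.32, 0, 0, 0, 0, 0, 0, -0.32])

```text
time_s: 9.83
position: [545.6, -171.3, 326.3]
eef_rot: [[0.854, 0.517, -0.06], [0.038, 0.052, 0.998], [0.519, -0.854, 0.025]]
contact_force: [0.8, -0.0, -2.8]
width: 29.9
```

```bash
python3 bt.py 0 0 0; python3 ang.py s16 115
```

```text
t 9.8333 in tool [-628.651    5.666  195.513] F [ 0.77  -0.003 -2.831] T [-0.08   0.84   0.042] w 29.868054135847494
[-0.098 -0.026  0.412  2.085 -0.36   0.604  2.188]
ball world [ 530.5 -172.7  340.5] in tool [ -5.5 -20.   -0.1] rms 3.786581965717955 118
n 508 far med [   5.3    1.5 -162.2] maxr 206.56594676021996 dir [ 0.  0. -1.] deg from down 1.952078787588278
```

View pics/s16c.png

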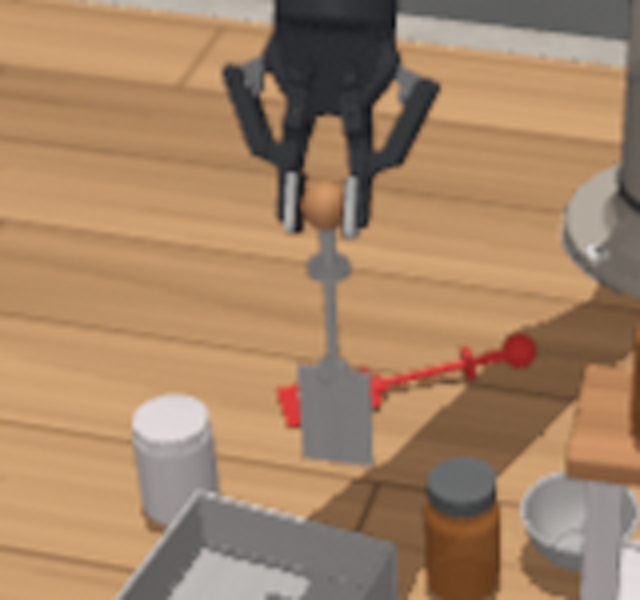

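The crop shows it hanging straight down with the ball between the pads. Width is 29.9 mm, so I clamp now.

Call:
servo_tool(targets=[0, 0, 0, 0, 0, 0, -1, 0, 0, 0, 0, 0, 0, -1, 0, 0, 0, 0, 0, 0, -1, 0, 0, 0, 0, 0, 0, -1])

```text
time_s: 10.22
position: [545.7, -171.3, 326.4]
eef_rot: [[0.854, 0.517, -0.06], [0.038, 0.052, 0.998], [0.519, -0.854, 0.025]]
contact_force: [0.9, 0.4, -2.6]
width: 27.5
```

```bash
python3 bt.py 0 0 0; python3 ang.py s17 115; python3 - <<'E'
from h import *
s,d,W=wshot("w17");np.savez("w17.npz",W=W,color=d["color"])
d,W=shot("top","t17");np.savez("t17.npz",W=W)
cv2.imwrite("pics/t17c.png",cv2.resize(d["color"][90:290,200:400,::-1],None,fx=3,fy=3))
E
```

```text
t 10.2167 in tool [-628.817    5.492  195.585] F [ 0.893  0.382 -2.58 ] T [-0.077  0.836 -0.015] w 27.53521315202856
[-0.098 -0.026  0.412  2.085 -0.36   0.604  2.188]
ball world [ 530.7 -173.5  340.4] in tool [ -5.6 -19.8  -0.9] rms 4.57743157593199 122
n 533 far med [  14.     2.4 -162.5] maxr 205.89792048474732 dir [ 0.1  0.  -1. ] deg from down 5.008708755865439
```

View pics/w17.png

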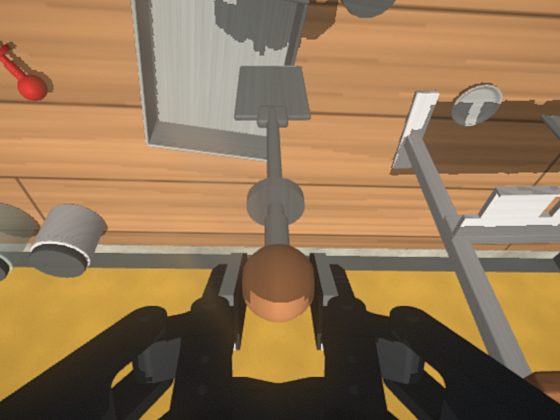

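View pics/t17c.png

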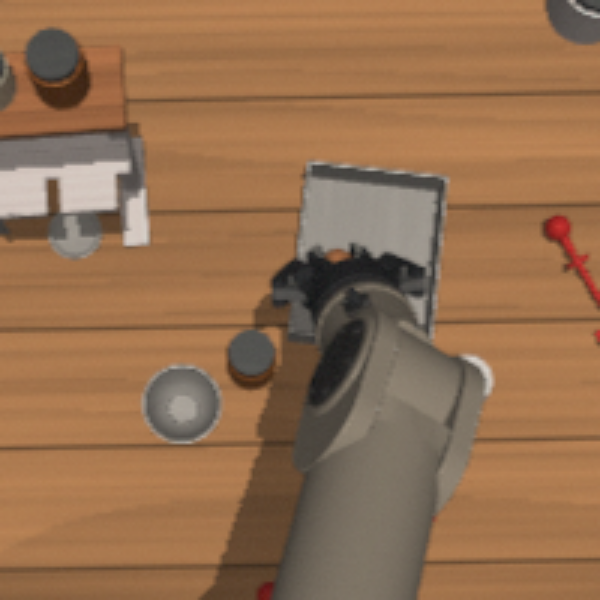

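```bash
cat > wa.py <<'E'
from h import *
import sys
from bench import env
np.set_printoptions(precision=2,suppress=True)
s,d,W=wshot(sys.argv[1]);R=np.array(s["eef_rot"]);p=np.array(s["position"])
vv,uu=np.mgrid[:420,:560]
T=(W-p)@R
C=d["color"].astype(int)
m=np.isfinite(W).all(-1)&(np.linalg.norm(np.nan_to_num(T)-[0,-20,0],axis=-1)<24)&(C[...,0]-C[...,2]>35)&(abs(T[...,2])<12)
b,r,n=ball(W[m]);print("ball",b,"tool",R.T@(b-p),r,n)
Q=T-R.T@(b-p)
rr=np.linalg.norm(Q,axis=-1)
m=np.isfinite(W).all(-1)&(abs(Q[...,2])<30)&(rr<215)&(Q[...,1]>10)&(abs(C[...,0]-C[...,2])<25)&((W-b)[...,2]<-20)&(np.hypot((W-b)[...,0],(W-b)[...,1])<70)
for lo,hi in [(55,75),(75,95),(95,118),(130,150),(150,170),(170,190),(190,204)]:
    q=(W-b)[m&(rr>lo)&(rr<hi)]
    if len(q)>4: print(lo,hi,len(q),np.median(q,0),"tilt x deg",np.degrees(np.arctan2(np.median(q[:,0]),-np.median(q[:,2]))),"y",np.degrees(np.arctan2(np.median(q[:,1]),-np.median(q[:,2]))))
E
python3 wa.py w18
```

```text
ball [ 531.78 -172.39  339.65] tool [ -5.04 -18.6    0.06] 0.4954555244651322 4327
55 75 223 [  1.92  -0.21 -67.31] tilt x deg 1.6324369107637495 y -0.17464335660348074
75 95 288 [  3.57  -0.54 -84.62] tilt x deg 2.4176937326638894 y -0.36438179164671064
95 118 368 [   5.9    -0.64 -110.62] tilt x deg 3.0523063263907666 y -0.33196854745515575
130 150 1023 [   9.39   -0.73 -138.95] tilt x deg 3.865444700516001 y -0.30213462621858733
150 170 891 [  11.02   -0.33 -158.72] tilt x deg 3.9728958319217127 y -0.11954975789388528
170 190 753 [  12.67   -0.61 -178.65] tilt x deg 4.05819102392143 y -0.19640272786709267
190 204 441 [  14.11   -0.44 -195.76] tilt x deg 4.123019557658314 y -0.12732341831511393
```

The wrist cloud shows the clamped spatula still about 4.8° off plumb, blade forward. I'll lean the tool a little more and repeat the loosening gently.

Call:
servo_tool(targets=[0, 0, 0, 0, 0, -0.05, -1, 0, 0, 0, 0, 0, -0.05, -1, 0, 0, 0, 0, 0, -0.02, -1, 0, 0, 0, 0, 0, 0, -0.36, 0, 0, 0, 0, 0, 0, -0.34, 0, 0, 0, 0, 0, 0, -0.33, 0, 0, 0, 0, 0, 0, -0.33])

```text
time_s: 11.0
position: [546.5, -171.4, 327.1]
eef_rot: [[0.783, 0.619, -0.06], [0.033, 0.056, 0.998], [0.621, -0.783, 0.023]]
contact_force: [0.7, 0.0, -2.8]
width: 28.5
```

```bash
python3 wa.py w19; python3 bt.py 0 0 0
```

```text
ball [ 530.82 -172.54  338.71] tool [ -5.09 -18.85   0.07] 0.48316144502260727 4347
55 75 290 [  4.77  -0.11 -66.63] tilt x deg 4.094553298738783 y -0.0912761394439567
75 95 299 [  7.14  -0.23 -84.05] tilt x deg 4.853530743813861 y -0.15731473129587079
95 118 404 [  10.53   -0.42 -110.55] tilt x deg 5.440961065786613 y -0.21758102051518696
130 150 1193 [  15.31   -0.7  -138.33] tilt x deg 6.315608222416174 y -0.2894197872954344
150 170 1046 [  17.84   -0.01 -157.6 ] tilt x deg 6.457399627488168 y -0.004403166152675531
170 190 904 [  20.32   -0.14 -177.8 ] tilt x deg 6.521184403819467 y -0.04604268986325274
190 204 529 [  22.57   -0.68 -194.91] tilt x deg 6.604903781006461 y -0.20053457080498752
t 11.05 in tool [-625.585  -72.66   196.219] F [ 0.891  0.416 -1.567] T [-0.095  0.999 -0.044] w 28.9975111958887
[-0.107 -0.063  0.44   2.169 -0.545  0.466  2.383]
```

Call:
servo_tool(targets=[0, 0, 0, 0, 0, 0, -0.33, 0, 0, 0, 0, 0, 0, -0.33, 0, 0, 0, 0, 0, 0, -0.33])

```text
time_s: 11.3
position: [547.4, -171.3, 327.7]
eef_rot: [[0.783, 0.619, -0.061], [0.033, 0.055, 0.998], [0.621, -0.783, 0.023]]
contact_force: [0.5, 0.6, -2.0]
width: 28.8
```

```bash
python3 wa.py w20|egrep "ball|190"; python3 bt.py 0 0 0
```

```text
ball [ 531.71 -172.48  339.26] tool [ -5.08 -18.84   0.07] 0.48223335929876204 4352
170 190 837 [  24.92   -0.05 -177.3 ] tilt x deg 8.00110506795072 y -0.017399601659634813
190 204 489 [  27.46   -0.64 -194.08] tilt x deg 8.052051410268646 y -0.18832263162891888
t 11.35 in tool [-626.357  -72.844  196.781] F [ 0.067 -0.152 -2.633] T [-0.079  0.988 -0.002] w 28.777846360127686
[-0.108 -0.062  0.439  2.167 -0.544  0.467  2.382]
```

Call:
servo_tool(targets=[0, 0, 0, 0, 0, 0, -0.33, 0, 0, 0, 0, 0, 0, -0.325, 0, 0, 0, 0, 0, 0, -0.325])

```text
time_s: 11.6
position: [547.5, -171.3, 327.7]
eef_rot: [[0.783, 0.619, -0.061], [0.034, 0.055, 0.998], [0.621, -0.783, 0.022]]
contact_force: [-0.7, -0.7, -3.4]
width: 29.1
```

```bash
python3 wa.py w21|egrep "ball|190"; python3 bt.py 0 0 0
```

```text
ball [ 531.81 -172.49  339.32] tool [ -5.09 -18.87   0.06] 0.4856259779651005 4355
170 190 894 [  20.16   -0.27 -178.12] tilt x deg 6.456649151431512 y -0.08550441526042413
190 204 518 [  22.26   -0.52 -194.61] tilt x deg 6.52379213079326 y -0.15321401735675425
t 11.65 in tool [-626.442  -72.835  196.818] F [ 0.244  0.414 -2.383] T [-0.082  0.939 -0.047] w 28.678701027154503
[-0.108 -0.062  0.439  2.167 -0.544  0.467  2.382]
```

Call:
servo_tool(targets=[0, 0, 0, 0, 0, 0, -0.325, 0, 0, 0, 0, 0, 0, -0.325, 0, 0, 0, 0, 0, 0, -0.325])

```text
time_s: 11.9
position: [547.4, -171.3, 327.7]
eef_rot: [[0.783, 0.619, -0.061], [0.034, 0.055, 0.998], [0.621, -0.783, 0.023]]
contact_force: [0.4, -0.5, -1.6]
width: 28.6
```

```bash
python3 wa.py w22|egrep "ball|190"; python3 bt.py 0 0 0
```

```text
ball [ 531.78 -172.49  339.29] tool [ -5.06 -18.85   0.06] 0.4926412163064714 4350
150 170 1035 [  18.8    -0.57 -157.87] tilt x deg 6.791906936232309 y -0.20784506099156072
170 190 886 [  21.44   -0.39 -177.88] tilt x deg 6.873278592407766 y -0.12618450761992614
190 204 491 [  23.66   -0.08 -194.7 ] tilt x deg 6.927933148041477 y -0.022918664576253352
t 11.95 in tool [-626.437  -72.81   196.769] F [-0.14  -0.148 -2.258] T [-0.044  0.984  0.04 ] w 28.623915767741433
[-0.108 -0.062  0.439  2.167 -0.544  0.467  2.382]
```

Call:
servo_tool(targets=[0, 0, 0, 0, 0, 0, -0.32, 0, 0, 0, 0, 0, 0, -0.32])

```text
time_s: 12.12
position: [547.4, -171.3, 327.7]
eef_rot: [[0.783, 0.619, -0.061], [0.034, 0.055, 0.998], [0.621, -0.783, 0.023]]
contact_force: [-0.6, -0.2, -2.5]
width: 28.9
```

```bash
python3 wa.py w23|egrep "ball|190"; python3 bt.py 0 0 0
```

```text
ball [ 531.7  -172.5   339.25] tool [ -5.2  -18.84   0.06] 0.4871232172265075 4350
170 190 950 [  14.64   -0.7  -178.57] tilt x deg 4.687899310032135 y -0.2260047372084881
190 204 581 [  16.19   -0.39 -195.55] tilt x deg 4.733921586947521 y -0.11322343234953916
t 12.1667 in tool [-626.423  -72.821  196.782] F [ 0.24   0.226 -2.117] T [-0.076  0.987 -0.007] w 28.870312994895443
[-0.108 -0.062  0.439  2.167 -0.544  0.467  2.382]
```

Call:
servo_tool(targets=[0, 0, 0, 0, 0, 0, -0.32, 0, 0, 0, 0, 0, 0, -0.315, 0, 0, 0, 0, 0, 0, -0.315])

```text
time_s: 12.42
position: [547.4, -171.4, 327.7]
eef_rot: [[0.783, 0.619, -0.061], [0.034, 0.055, 0.998], [0.621, -0.783, 0.023]]
contact_force: [1.2, 0.8, -2.9]
width: 29.2
```

```bash
python3 wa.py w24|egrep "ball|190"; python3 bt.py 0 0 0
```

```text
ball [ 531.6  -172.52  339.04] tool [ -5.37 -18.75   0.06] 0.48178645061848024 4345
170 190 1116 [   2.02   -1.79 -179.07] tilt x deg 0.6468802708039019 y -0.5737612442576437
190 204 678 [   2.37   -1.6  -196.14] tilt x deg 0.6929938868816008 y -0.4685309991726324
t 12.4667 in tool [-626.409  -72.807  196.794] F [-0.224 -0.354 -2.573] T [-0.084  0.942  0.02 ] w 29.20305681280337
[-0.108 -0.062  0.439  2.167 -0.544  0.467  2.382]
```

Call:
servo_tool(targets=[0, 0, 0, 0, 0, 0, -0.5, 0, 0, 0, 0, 0, 0, -1, 0, 0, 0, 0, 0, 0, -1, 0, 0, 0, 0, 0, 0, -1])

```text
time_s: 12.8
position: [547.4, -171.3, 327.7]
eef_rot: [[0.783, 0.619, -0.061], [0.033, 0.055, 0.998], [0.621, -0.783, 0.023]]
contact_force: [0.5, 0.5, -1.7]
width: 26.9
```

```bash
python3 wa.py w25; python3 bt.py 0 0 0
```

```text
ball [ 531.78 -172.49  338.83] tool [ -5.36 -18.47   0.05] 0.47158961027006424 4322
55 75 342 [  0.82  -0.42 -66.09] tilt x deg 0.7114700765762132 y -0.361053155871427
75 95 329 [  2.02  -0.55 -84.67] tilt x deg 1.3695061742259895 y -0.3688626002417749
95 118 446 [   3.92   -0.8  -110.22] tilt x deg 2.0362076625146184 y -0.41793686387535234
130 150 1363 [   6.97   -0.83 -139.03] tilt x deg 2.8687350691298774 y -0.3414071503532447
150 170 1180 [   8.38   -1.11 -158.89] tilt x deg 3.018862010866753 y -0.39921217413635457
170 190 1011 [   9.63   -1.39 -178.86] tilt x deg 3.081957954855286 y -0.44675444946035825
190 204 595 [  10.82   -0.57 -195.62] tilt x deg 3.165144490595259 y -0.16742579686311948
t 12.85 in tool [-626.464  -72.878  196.783] F [ 1.348  0.575 -2.305] T [-0.097  0.9   -0.034] w 26.799584825801183
[-0.108 -0.062  0.439  2.167 -0.544  0.467  2.382]
```

Call:
servo_tool(targets=[0.001, 0.001, 0.012, 0, 0, 0.01, -1, 0.002, 0.003, 0.022, 0, 0, 0.012, -1, 0.002, 0.003, 0.027, 0, 0, 0.012, -1, 0.002, 0.003, 0.027, 0, 0, 0.012, -1, 0.002, 0.003, 0.027, 0, 0, 0.01, -1, 0.002, 0.003, 0.027, 0, 0, 0.008, -1])

```text
time_s: 13.35
position: [558.0, -31.5, 325.6]
eef_rot: [[0.821, 0.57, -0.045], [0.024, 0.044, 0.999], [0.571, -0.821, 0.022]]
contact_force: [0.0, -0.6, -2.6]
width: 27.3
```

```bash
python3 wa.py w26|egrep "ball|^190"; python3 bt.py 0 0 0
```

```text
ball [543.12 -32.38 337.74] tool [ -5.35 -18.48   0.08] 0.4662852565055286 4313
190 204 579 [   0.56   -1.36 -196.19] tilt x deg 0.16277266506992716 y -0.396626777098465
t 13.4 in tool [-643.728  -49.465   45.53 ] F [ 0.959  5.771 -1.263] T [0.315 0.81  0.21 ] w 26.89585298279917
[-0.134 -0.082  0.072  2.167 -0.02   0.448  1.569]
```

Call:
servo_tool(targets=[0.003, 0.003, 0.026, 0, 0, 0, -1, 0.003, 0.003, 0.026, 0, 0, 0, -1, 0.003, 0.003, 0.026, 0, 0, 0, -1, 0.003, 0.003, 0.022, 0, 0, 0, -1, 0.002, 0.002, 0.014, 0, 0, 0, -1, 0, 0, 0, 0, 0, 0, -1])

```text
time_s: 13.9
position: [572.8, 98.7, 325.9]
eef_rot: [[0.819, 0.571, -0.055], [0.03, 0.054, 0.998], [0.573, -0.819, 0.027]]
contact_force: [0.2, 0.2, -1.7]
width: 27.1
```

```bash
python3 wa.py w27|egrep "ball|^190"; python3 bt.py 0 0 0; python3 - <<'E'
from h import *
from bench import env
s=env.state()
f=wshot("w27b");np.savez("w27.npz",W=f[2],color=f[1]["color"])
E
```

```text
ball [557.83  97.62 337.98] tool [ -5.37 -18.46   0.05] 0.4582856549435655 4310
190 204 574 [   2.22    0.33 -196.21] tilt x deg 0.6490170777178592 y 0.09777789486992497
t 13.95 in tool [-658.505  -64.505  -74.474] F [-0.204  0.178 -2.761] T [-0.014  0.877  0.014] w 27.151699945195986
[-0.201 -0.029 -0.157  2.12   0.325  0.479  1.012]
```

View pics/w27b.png

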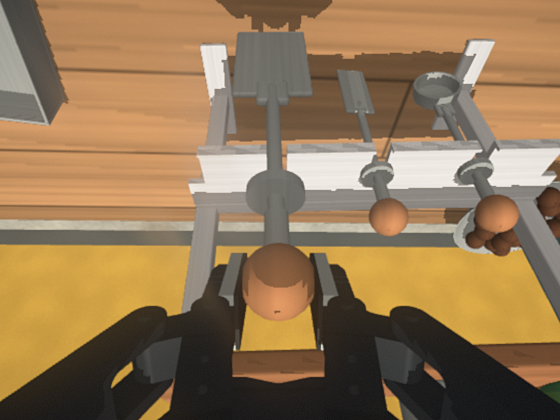

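The spatula hangs in front of the rack. Slot 3 is right behind its shaft at about (282,155), the turner ball is at (389,216), and the scoop ball is at (497,213). I now refine the seat from this cloud.

```bash
cat > slot.py <<'E'
from h import *
import sys
np.set_printoptions(precision=1,suppress=True)
f=np.load(sys.argv[1]);W=f["W"];C=f["color"].astype(int);vv,uu=np.mgrid[:420,:560]
for a in sys.argv[2:]:
    u,v,r=map(int,a.split(","))
    print("ball",*ball(W[np.hypot(uu-u,vv-v)<r]))
th=np.radians(3.4);R=np.array([[np.cos(th),np.sin(th)],[-np.sin(th),np.cos(th)]])
grey=abs(C[...,0]-C[...,2])<25
m=np.isfinite(W).all(-1)&grey&(abs(W[...,2]-192)<7)
q=(W[m][:,:2]-[650.1,190.2])@R.T
for xr in [(-32,-26),(-26,-20),(-20,-15),(-15,-10),(-10,-5),(0,8),(10,18)]:
    s=q[(q[:,0]>xr[0])&(q[:,0]<xr[1])];s=np.sort(s[:,1])
    if len(s)<5: continue
    g=np.diff(s);i=np.nonzero(g>5)[0];print(xr,len(s),[(s[j].round(1),s[j+1].round(1)) for j in i],s[[0,-1]])
s=q[(q[:,1]>-70)&(q[:,1]<-20)]
h,e=np.histogram(s[:,0],bins=np.arange(-60,80,3));print(dict(zip(e[:-1],h)))
E
python3 slot.py w27.npz 389,215,15 497,212,17
```

```text
ball [650.1 190.  238.4] 0.6013670986743554 696
ball [643.8 274.9 238.5] 0.6549734470211807 883
(-32, -26) 3493 [(np.float64(-95.2), np.float64(-77.8)), (np.float64(-7.0), np.float64(6.4)), (np.float64(78.3), np.float64(91.1))] [-148.6  145.6]
(-26, -20) 505 [(np.float64(-95.5), np.float64(-77.5)), (np.float64(-7.5), np.float64(6.5)), (np.float64(77.2), np.float64(90.9))] [-148.6  148.7]
(-20, -15) 1343 [(np.float64(-95.6), np.float64(-77.4)), (np.float64(-7.2), np.float64(-2.0))] [-149.   150.2]
(-15, -10) 1617 [(np.float64(-95.7), np.float64(-77.4))] [-149.2  149.1]
(-10, -5) 1403 [(np.float64(-95.1), np.float64(-77.3))] [-149.1  150.1]
(0, 8) 1602 [(np.float64(-159.9), np.float64(-150.3)), (np.float64(-106.6), np.float64(-70.2)), (np.float64(-2.0), np.float64(5.3)), (np.float64(86.5), np.float64(92.0)), (np.float64(98.3), np.float64(104.0))] [-159.9  150.3]
(10, 18) 1497 [(np.float64(-113.5), np.float64(-62.7)), (np.float64(-2.1), np.float64(13.5)), (np.float64(87.5), np.float64(102.9))] [-164.  165.]
{np.int64(-60): np.int64(0), np.int64(-57): np.int64(0), np.int64(-54): np.int64
[... 518 characters left out ...]
(129), np.int64(3): np.int64(119), np.int64(6): np.int64(117), np.int64(9): np.int64(109), np.int64(12): np.int64(103), np.int64(15): np.int64(91), np.int64(18): np.int64(108), np.int64(21): np.int64(92), np.int64(24): np.int64(90), np.int64(27): np.int64(84), np.int64(30): np.int64(87), np.int64(33): np.int64(82), np.int64(36): np.int64(81), np.int64(39): np.int64(85), np.int64(42): np.int64(83), np.int64(45): np.int64(72), np.int64(48): np.int64(90), np.int64(51): np.int64(49), np.int64(54): np.int64(0), np.int64(57): np.int64(0), np.int64(60): np.int64(0), np.int64(63): np.int64(0), np.int64(66): np.int64(0), np.int64(69): np.int64(0), np.int64(72): np.int64(0), np.int64(75): np.int64(0)}
```

Call:
servo_tool(targets=[-0.006, 0.009, 0, 0, 0, 0, -1, -0.01, 0.0145, 0, 0, 0, 0, -1, -0.01, 0.0145, 0, 0, 0, 0, -1, -0.01, 0.0145, 0, 0, 0, 0, -1, -0.007, 0.01, 0, 0, 0, 0, -1, -0.003, 0.004, 0, 0, 0, 0, -1, 0, 0, 0, 0, 0, 0, -1])

```text
time_s: 14.58
position: [571.1, 85.7, 237.2]
eef_rot: [[0.822, 0.568, -0.037], [0.016, 0.042, 0.999], [0.569, -0.822, 0.026]]
contact_force: [-0.1, -0.1, -2.1]
width: 27.2
```

```bash
python3 wa.py w28|egrep "ball|^190"; python3 bt.py 655.5 105.2 250
```

```text
ball [556.19  84.86 249.35] tool [ -5.39 -18.48   0.  ] 0.46894464274780817 4313
190 204 592 [  -0.23   -0.71 -196.2 ] tilt x deg -0.06605296107232872 y -0.2084603833485437
t 14.6333 in tool [76.744 38.487 16.995] F [ 0.029  0.016 -3.358] T [-0.101  0.895  0.014] w 27.262117001809138
[-0.218  0.081 -0.132  2.236  0.617  0.287  0.706]
```

Call:
servo_tool(targets=[0, -0.001, 0.005, 0.006, -0.008, 0, -1, 0, -0.001, 0.005, 0.006, -0.008, 0, -1, 0, 0, 0.004, 0.003, -0.004, 0, -1, 0, 0, 0, 0, 0, 0, -1])

```text
time_s: 14.97
position: [570.0, 98.8, 241.2]
eef_rot: [[0.82, 0.569, -0.061], [0.034, 0.057, 0.998], [0.571, -0.82, 0.027]]
contact_force: [0.3, -0.1, -2.1]
width: 27.3
```

```bash
python3 wa.py w29|egrep "ball|^190"; python3 bt.py 655.5 105.2 250
```

```text
ball [555.08  97.64 253.24] tool [ -5.37 -18.46   0.05] 0.45917918629692633 4300
190 204 580 [   1.08   -0.34 -196.3 ] tilt x deg 0.3139447290125213 y -0.10036825351462642
t 15.0167 in tool [75.271 41.797  1.689] F [ 0.729  0.809 -1.069] T [-0.109  0.842 -0.06 ] w 27.11809255160384
[-0.224  0.077 -0.147  2.231  0.603  0.29   0.722]
```

Call:
servo_tool(targets=[0.008, 0.006, 0, 0, 0, 0, -1, 0.012, 0.009, 0, 0, 0, 0, -1, 0.011, 0.009, 0, 0, 0, 0, -1, 0.006, 0.005, 0, 0, 0, 0, -1, 0, 0, 0, 0, 0, 0, -1])

```text
time_s: 15.43
position: [621.6, 102.2, 240.7]
eef_rot: [[0.818, 0.572, -0.061], [0.034, 0.058, 0.998], [0.575, -0.818, 0.028]]
contact_force: [0.7, 0.3, -2.5]
width: 27.3
```

```bash
python3 wa.py w30|egrep "ball|^190"; python3 bt.py 655.5 105.2 250
```

```text
ball [606.6  101.01 252.68] tool [ -5.38 -18.45   0.06] 0.47824876067550054 4285
190 204 571 [   3.9    -0.78 -196.09] tilt x deg 1.1403146989375343 y -0.22697930793872784
t 15.4833 in tool [33.858 12.258  1.237] F [ 0.691  0.267 -2.457] T [-0.1    0.872 -0.002] w 27.11910408110935
[-0.201  0.163 -0.142  2.134  0.576  0.291  0.781]
```

View pics/w30.png

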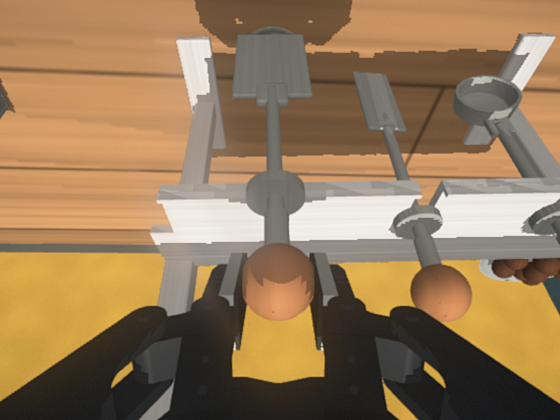

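```bash
python3 - <<'E'
from h import *
s,d,W=wshot("w31");np.savez("w31.npz",W=W,color=d["color"])
d,W2=shot("scene","s31")
cv2.imwrite("pics/s31c.png",cv2.resize(d["color"][200:340,270:460,::-1],None,fx=4,fy=4,interpolation=2))
E
python3 slot.py w31.npz 440,292,20 | head -8
```

```text
ball [650.  190.1 238.4] 0.6333906686858 1236
(-32, -26) 5711 [(np.float64(-102.5), np.float64(-70.3)), (np.float64(-6.9), np.float64(6.2))] [-149.5   73.7]
(-26, -20) 169 [(np.float64(-104.3), np.float64(-69.9)), (np.float64(-7.7), np.float64(6.2)), (np.float64(13.7), np.float64(18.7)), (np.float64(46.4), np.float64(53.1)), (np.float64(68.2), np.float64(73.8))] [-148.5   73.8]
(-20, -15) 1637 [(np.float64(-101.8), np.float64(-71.2))] [-149.8   78.4]
(-15, -10) 2158 [(np.float64(-98.0), np.float64(-75.7))] [-149.4   81.1]
(-10, -5) 1941 [(np.float64(-93.4), np.float64(-78.0))] [-149.6   83.3]
(0, 8) 2430 [(np.float64(-93.7), np.float64(-78.2)), (np.float64(-1.2), np.float64(5.1))] [-150.    87.3]
(10, 18) 2173 [(np.float64(-94.0), np.float64(-77.5)), (np.float64(1.3), np.float64(16.9))] [-164.7   90.3]
```

View pics/s31c.png

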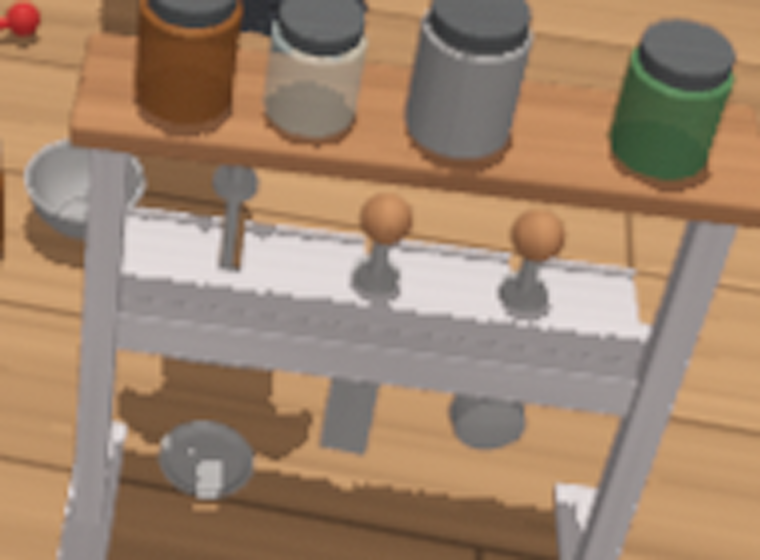

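Call:
servo_tool(targets=[0.006, 0.005, 0.001, 0, 0, 0, -1, 0.007, 0.005, 0, 0, 0, 0, -1, 0.005, 0.004, 0, 0, 0, 0, -1, 0, 0, 0, 0, 0, 0, -1])

```text
time_s: 15.92
position: [642.4, 104.6, 238.8]
eef_rot: [[0.819, 0.571, -0.062], [0.036, 0.057, 0.998], [0.573, -0.819, 0.026]]
contact_force: [1.0, 0.3, -1.8]
width: 27.2
```

```bash
python3 wa.py w32|egrep "ball|^190"; python3 bt.py 655.5 105.2 250;python3 - <<'E'
from h import *
d,W2=shot("scene","s32")
cv2.imwrite("pics/s32c.png",cv2.resize(d["color"][200:340,270:460,::-1],None,fx=4,fy=4,interpolation=2))
E
```

```text
ball [627.5  103.35 250.8 ] tool [ -5.41 -18.44   0.03] 0.4579463408826975 4299
190 204 586 [   3.16   -0.33 -196.3 ] tilt x deg 0.9208200936299614 y -0.09621086255894025
t 15.9667 in tool [17.607 -1.565  0.189] F [ 0.139  0.036 -2.99 ] T [-0.099  0.841  0.03 ] w 26.934192668880563
[-0.191  0.2   -0.146  2.09   0.564  0.297  0.805]
```

View pics/s32c.png

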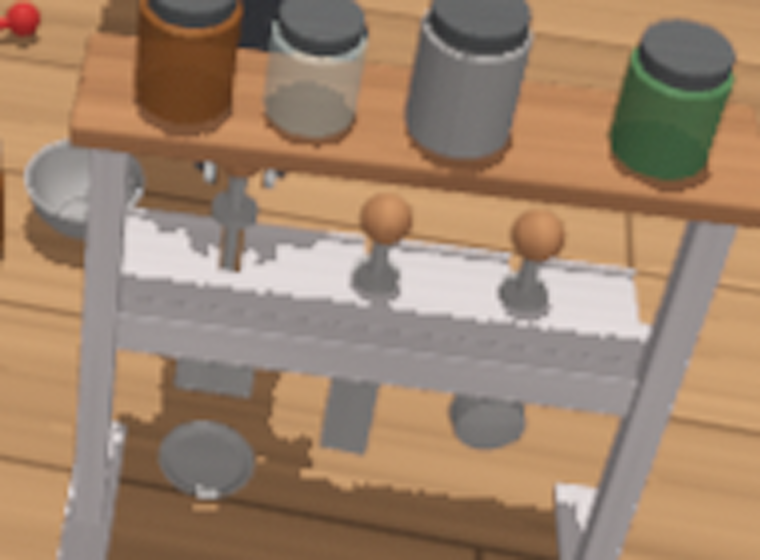

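The crop shows the shaft in slot 3's mouth (232,245), centred, with the collar above the lip. I carry on in.

Call:
servo_tool(targets=[0.006, 0.0045, 0, 0, 0, 0, -1, 0.007, 0.005, 0, 0, 0, 0, -1, 0.006, 0.004, 0, 0, 0, 0, -1, 0.003, 0.002, 0, 0, 0, 0, -1, 0, 0, 0, 0, 0, 0, -1])

```text
time_s: 16.43
position: [670.8, 106.0, 238.1]
eef_rot: [[0.82, 0.57, -0.062], [0.036, 0.057, 0.998], [0.572, -0.82, 0.026]]
contact_force: [-0.7, 0.4, -2.0]
width: 27.2
```

```bash
python3 wa.py w33|egrep "ball|^190"; python3 bt.py 655.5 105.2 250;python3 - <<'E'
from h import *
d,W2=shot("scene","s33")
cv2.imwrite("pics/s33c.png",cv2.resize(d["color"][200:340,270:460,::-1],None,fx=4,fy=4,interpolation=2))
E
```

```text
ball [655.84 104.83 250.14] tool [ -5.41 -18.42   0.05] 0.4729128519841783 4305
190 204 594 [   2.04   -0.51 -196.38] tilt x deg 0.5959735714172354 y -0.14855927436287086
t 16.4833 in tool [ -5.448 -18.372   0.462] F [ 1.057  0.501 -2.396] T [-0.059  0.892 -0.017] w 27.25570055929271
[-0.171  0.247 -0.156  2.029  0.542  0.31   0.843]
```

View pics/s33c.png

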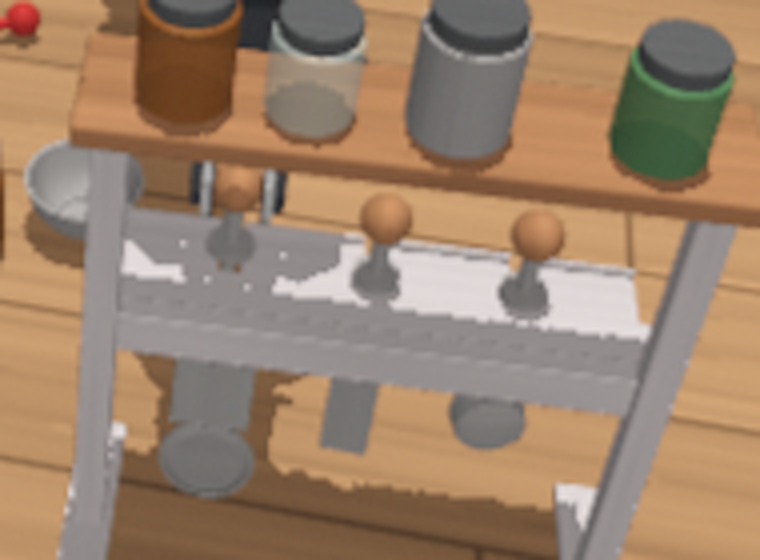

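View pics/w33.png

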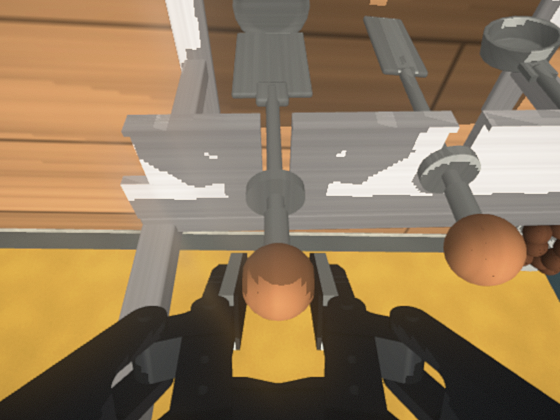

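The shaft sits in the slot, whose edges at (262,125) and (293,125) flank it. Now I lower 12 mm.

Call:
servo_tool(targets=[-0.0023, 0.0033, 0, 0, 0, 0, -1, -0.0023, 0.0033, 0, 0, 0, 0, -1, -0.0012, 0.0016, 0, 0, 0, 0, -1, 0, 0, 0, 0, 0, 0, -1])

```text
time_s: 16.87
position: [668.8, 106.0, 226.4]
eef_rot: [[0.82, 0.568, -0.062], [0.037, 0.056, 0.998], [0.571, -0.821, 0.025]]
contact_force: [1.3, 0.8, -1.4]
width: 27.3
```

```bash
python3 wa.py w34|egrep "ball|^190"; python3 bt.py 655.5 105.2 238
```

```text
ball [653.88 104.79 238.41] tool [ -5.41 -18.43   0.05] 0.4650213970961178 4307
190 204 610 [   0.32   -0.73 -196.31] tilt x deg 0.09429032665152848 y -0.21363366377538243
t 16.9167 in tool [ -4.506 -16.996   0.28 ] F [ 0.001  0.719 -1.64 ] T [-0.066  0.9   -0.026] w 27.213716534875633
[-0.193  0.259 -0.132  2.044  0.574  0.286  0.807]
```

Call:
servo_tool(targets=[0.001, 0.0017, 0, 0, 0, 0, -1, 0, 0, 0, 0, 0, 0, -1])

```text
time_s: 17.08
position: [671.2, 106.3, 226.7]
eef_rot: [[0.819, 0.57, -0.063], [0.037, 0.057, 0.998], [0.572, -0.82, 0.025]]
contact_force: [0.4, 0.2, -2.9]
width: 27.1
```

```bash
python3 wa.py w35|egrep "ball|^190"; python3 bt.py 655.5 105.2 238
```

```text
ball [656.23 105.09 238.66] tool [ -5.4  -18.42   0.05] 0.46341447881357817 4298
190 204 610 [  -1.65   -0.71 -196.23] tilt x deg -0.48200177959297635 y -0.20677736470612496
t 17.1333 in tool [ -6.242 -18.261   0.085] F [ 0.398  0.09  -2.004] T [-0.03   0.802  0.008] w 27.353505067884317
[-0.193  0.262 -0.131  2.04   0.576  0.285  0.807]
```

Good laterally. Now down another 1–2 mm until the force shows seating.

Call:
servo_tool(targets=[-0.0012, 0.0009, 0, 0, 0, 0, -1, -0.0006, 0.0006, 0, 0, 0, 0, -1])

```text
time_s: 17.3
position: [672.0, 106.4, 226.3]
eef_rot: [[0.817, 0.573, -0.063], [0.036, 0.058, 0.998], [0.575, -0.818, 0.026]]
contact_force: [-0.6, -1.2, 2.1]
width: 27.3
```

```bash
python3 wa.py w36|egrep "ball|^190"; python3 bt.py 655.5 105.2 238
```

```text
ball [657.07 105.17 238.33] tool [ -5.37 -18.45   0.02] 0.4709375113610325 4299
190 204 609 [  -0.74   -1.16 -196.26] tilt x deg -0.21694130298338066 y -0.3386586638616346
t 17.35 in tool [ -6.842 -19.102   0.113] F [ 0.037 -1.111  1.864] T [-0.207  0.404 -0.082] w 27.37825144308779
[-0.198  0.263 -0.125  2.042  0.584  0.278  0.798]
```

Force now reads about 2 N upwards, so the collar rests on the bar. I release.

Call:
servo_tool(targets=[0, 0, 0, 0, 0, 0, -0.32, 0, 0, 0, 0, 0, 0, -0.25, 0, 0, 0, 0, 0, 0, -0.1, 0, 0, 0, 0, 0, 0, 0.1, 0, 0, 0, 0, 0, 0, 0.1, 0, 0, 0, 0, 0, 0, 0.1])

```text
time_s: 17.85
position: [671.7, 107.2, 226.1]
eef_rot: [[0.817, 0.573, -0.064], [0.037, 0.059, 0.998], [0.575, -0.818, 0.027]]
contact_force: [0.4, 0.5, 0.0]
width: 46.9
```

```bash
python3 wa.py w37|egrep "ball|^190"; python3 bt.py 655.5 105.2 238;python3 - <<'E'
from h import *
d,W2=shot("scene","s37")
cv2.imwrite("pics/s37c.png",cv2.resize(d["color"][200:340,270:460,::-1],None,fx=4,fy=4,interpolation=2))
E
```

```text
ball [657.42 105.08 238.33] tool [ -4.75 -18.3   -0.89] 0.4595711217770519 4277
190 204 635 [  -2.75   -0.37 -196.24] tilt x deg -0.8031934228570978 y -0.10828976410091183
t 17.9 in tool [ -6.545 -19.11   -0.713] F [ 0.25   0.187 -0.491] T [-0.095  0.627  0.024] w 47.168972529701406
[-0.198  0.263 -0.126  2.042  0.584  0.278  0.798]
```

View pics/s37c.png

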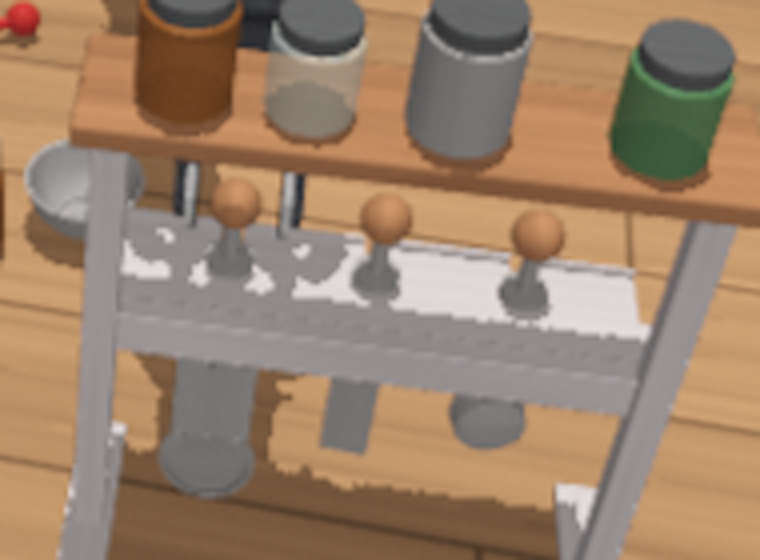

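View pics/w37.png

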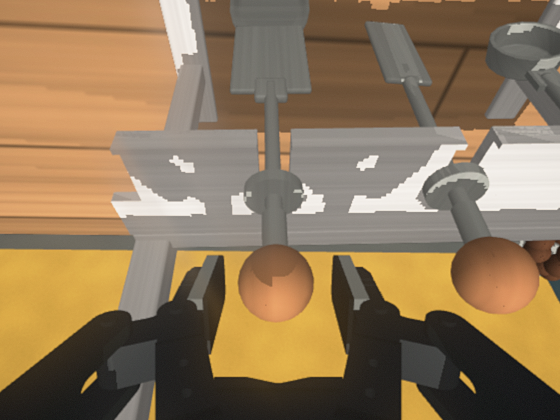

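It hangs freely with both pads clear: the ball is at (276,283), with the pads at (210,285) and (347,285). I back out along the tool axis.

Call:
servo_tool(targets=[0, -0.006, -0.001, 0, 0, 0, 0.1, 0, -0.01, 0, 0, 0, 0, 0.1, 0, -0.01, 0, 0, 0, 0, 0.1])

```text
time_s: 18.2
position: [655.5, 104.6, 246.6]
eef_rot: [[0.819, 0.57, -0.064], [0.038, 0.058, 0.998], [0.572, -0.82, 0.026]]
contact_force: [-0.6, -0.5, 0.1]
width: 47.1
```

```bash
python3 bt.py 657.4 105.1 238.3
```

```text
t 18.2 in tool [-3.201  7.885  0.174] F [-0.577 -0.49   0.127] T [-0.077  0.61   0.012] w 47.05029522184087
[-0.161  0.212 -0.17   2.053  0.526  0.32   0.855]
```

Call:
servo_tool(targets=[0, -0.015, 0, 0, 0, 0, 0.1, 0, -0.02, 0, 0, 0, 0, 0.1, 0, -0.025, 0, 0, 0, 0, 0.1, 0, -0.025, 0, 0, 0, 0, 0.1, 0, -0.02, 0, 0, 0, 0, 0.1, 0, -0.01, 0, 0, 0, 0, 0.1, 0, 0, 0, 0, 0, 0, 0.1])

```text
time_s: 18.78
position: [583.0, 97.9, 352.4]
eef_rot: [[0.816, 0.574, -0.066], [0.039, 0.06, 0.997], [0.577, -0.816, 0.026]]
contact_force: [0.5, -0.6, 0.3]
width: 46.9
```

```bash
python3 bt.py 657.4 105.1 238.3; python3 - <<'E'
from h import *
np.set_printoptions(precision=1,suppress=True)
s,d,W=wshot("w40");np.savez("w40.npz",W=W,color=d["color"])
d,W2=shot("scene","s40");np.savez("s40.npz",W=W2,color=d["color"])
cv2.imwrite("pics/s40c.png",cv2.resize(d["color"][180:340,150:460,::-1],None,fx=2.5,fy=2.5,interpolation=2))
d,W3=shot("top","t40")
E
```

```text
t 18.7833 in tool [ -4.817 136.317  -0.749] F [ 0.485 -0.609  0.287] T [-0.065  0.57  -0.014] w 46.90854434494657
[-0.08  -0.033 -0.261  2.062  0.261  0.525  1.097]
```

View pics/s40c.png

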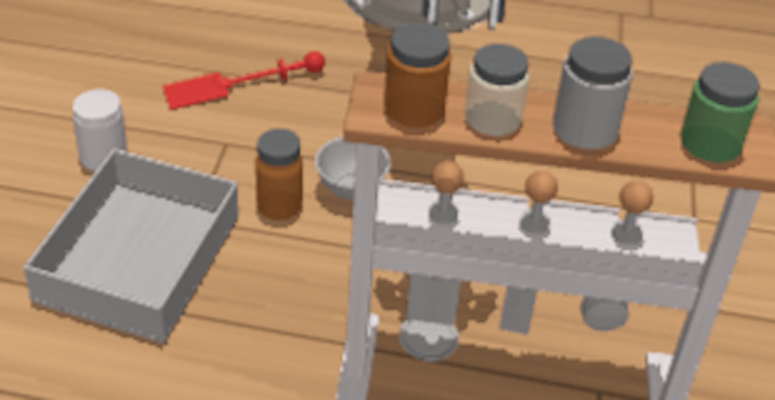

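View pics/w40.png

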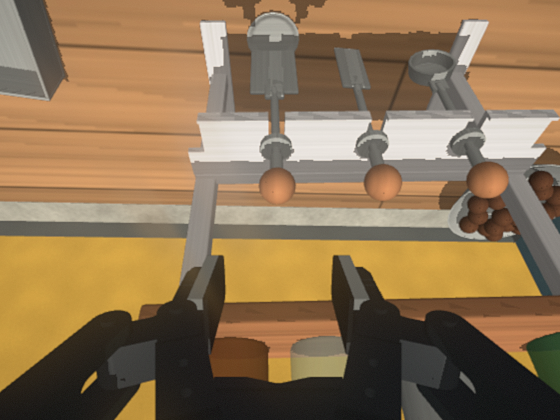

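View pics/t40.png

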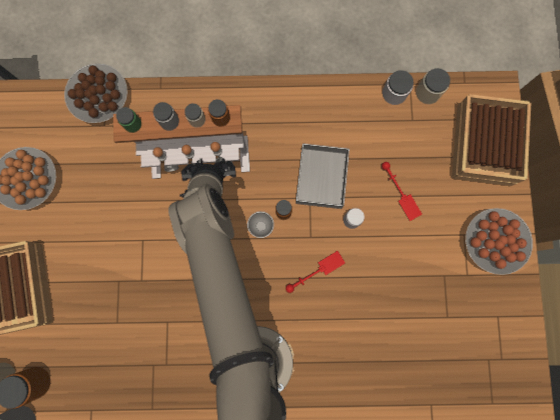

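The spatula hangs in slot 3, with its ball in the wrist view at (277,186). Turner, scoop, jar, tin and bowl appear as before. Next come a numeric check and a settling pause.

Call:
servo_tool(targets=[0, -0.015, 0, 0, 0, 0, 0.1, 0, -0.01, 0, 0, 0, 0, 0.1, 0, 0, 0, 0, 0, 0, 0.1, 0, 0, 0, 0, 0, 0, 0.1, 0, 0, 0, 0, 0, 0, 0.1])

```text
time_s: 19.35
position: [568.5, 95.6, 363.1]
eef_rot: [[0.824, 0.562, -0.065], [0.04, 0.057, 0.998], [0.565, -0.825, 0.025]]
contact_force: [0.6, 0.0, -0.5]
width: 47.0
```

```bash
python3 - <<'E'
from h import *
np.set_printoptions(precision=1,suppress=True)
from bench import env
f=np.load("w40.npz");W=f["W"];vv,uu=np.mgrid[:420,:560]
for u,v in [(277,186),(382,181),(487,180)]:
    print(ball(W[np.hypot(uu-u,vv-v)<13])[:2])
d,W=shot("scene","s41");a=load("scene0.npz");W0=pts(a)
D=np.abs(d["color"].astype(int)-a["color"]).sum(-1)
for k,(u0,u1,v0,v1) in dict(jar=(250,273,232,268),tin=(178,202,215,250),bowl=(275,296,238,262),turner=(356,374,246,312),scoop=(385,412,250,312)).items():
    print(k,(D[v0:v1,u0:u1]>90).mean().round(3),np.nanmedian(np.abs(d["z_map"]-a["z_map"])[v0:v1,u0:u1]))
E
```

```text
(array([657.3, 104.9, 238.4]), np.float64(0.599516512401708))
(array([650. , 190. , 238.5]), np.float64(0.6500616316088184))
(array([643.8, 274.7, 238.3]), np.float64(0.7183283329575708))
jar 0.0 2.5567627
tin 0.0 2.7850342
bowl 0.0 2.659851
turner 0.0 2.107544
scoop 0.0 2.085144
```

```bash
python3 -c "
from bench import env
print(env.finish_job())"
```

```text
the job is handed in; nothing more can be done
None
```

The spatula now hangs by its collar in the free slot, slot 3 at the rack's -y end. I handed the job in at about 19.4 s. I had pinched it by the ball, lifted it, let it swing down and clamped it, then carried it in under the shelf, lowered it and let go.

**Hanging and clamping:** The first clamp left the spatula about 5° off plumb, so I loosened the grip and clamped again. Clamping again tipped it to about 3.7°. I took that out by turning the wrist, and it measured about 1° or less off plumb during the carry. The ball sat about 5 mm off the pad centre but stayed held.

**Last checks:**
- **Spatula:** its ball centre is at (657.3, 104.9, 238.4) mm. That matches the hung height of 238 mm and is about 2 mm further into the slot than my estimate of the seat.
- **Hanging tools:** the balls of the turner and scoop moved less than 0.5 mm.
- **Jar, tin and bowl:** they look the same as in the first picture.
- **Gripper:** it is clear of everything, and the force readings after release were at noise level.

No check failed. I read the forces only between moves, so I can't rule out brief peaks during them.

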